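Load the jar lane and close its gate

ROBOT

A 6-joint arm with a two-finger parallel gripper is mounted at the origin on the work surface. World frame = base frame: x ahead of the robot, y to its left, z up, the work surface at z = 0. Lengths are in m, angles in rad, forces in N, time in s.
With the tool pointing down it reaches from about 0.2 to 0.875 m from the base axis. Payload 3.4 kg.
Tool frame: the origin (TCP) lies at the very end of the fingers, on their centre line; the grasp point (between the pads) lies 19 mm behind it; z points along the fingers, y is the line along which they close (so a half turn about z gives the same grasp; the last joint's range is limited). The gripper opens to 94 mm and grips with 3 to 60 N. Pads are 16 mm wide; open, the fingers measure 119 mm over their backs; the gripper's body (75 mm by 177 mm) begins 78 mm behind the grasp point.
Start: joints at [1.034, 0.276, 1.505, -0, 1.361, -0.121], TCP at [0.232, 0.526, 0.205] pointing down, gripper open.
Joint ranges: [-2.89, 2.89], [-0.75, 2.08], [0.22, 2.7], [-1.18, 4.32], [0.11, 2.71], [-2.7, 2.7]. Speed limits (rad/s): [2.57, 2.57, 3.14, 3.14, 3.14, 3.14].

INTERFACE

Orientations are given as a unit quaternion [w, x, y, z].
In Python, from station import env gives the robot as it stands.
- The arm moves only by the tool move_arm, never from a script. Its argument "rows" is a list of rows, each a list of 3 entries, a list of its own where there are three numbers: the shift along the tool's x, y, z in cm, then the turn, a rotation vector about the tool's x, y, z in degrees, then the finger opening in cm, from 0 to 9.4. In form: [[[x, y, z], [wx, wy, wz], claw], ...]. A call has 1 to 5 rows; each row shifts and turns the commanded pose from where the row before left it, along the tool's axes as they then stand; what a row does not reach is not made up. A row lasts 1/12 s, in which the tool goes at most 41.7 mm and 7.16 degrees, less where a joint would pass 70% of its speed; a pose out of reach is approached as far as the arm can. A call is refused whole if a number of a shift passes 4.17 or a number of a turn 7.16, either way. A call with a gripper value outside its range is refused whole. The fingers move at their own pace and stop on an object; "force" is the grip in N (left out, the last holds). Time passes only in rows, so rows that do not move let the fingers close. It gives the time, the measured TCP pose, the force, the opening and the grip force at its end, in the units of the state.
- env.sense(): the state, without advancing time (a new reading comes with each control period).
- env.get_image(name): name is "side" or "top" or "wrist"; returns the picture (400x640x3 uint8, blue, green, red); there is no depth.
- env.camera_info(name): a dict with "fx", "fy", "cx", "cy" (pixels), "distortion" ([k1, k2, p1, p2, k3] as OpenCV has them; the pictures are not rectified), "eye" and "attitude" of the camera in the world. Camera axes: x right, y up, looking along -z (the intrinsics and any distortion apply to the point x, -y, -z); pixel columns grow to the right and rows downward; lengths in m; the calibration is good to about 2 mm. A picture is of the moment at which its call begins: read the wrist's pose just before it. camera_info takes no time and is no camera call; for the wrist camera it gives the pose at the moment of the call.
- env.sign_off(): hands the job in; it is judged then, once.
The state is a dict: "clock": time; "joints": joint angles; "qd": joint speeds; "effort": joint torques, N m; "position": TCP position; "orientation": TCP orientation; "contact_force": force on the tool from outside, world axes, zero at the start; "moment": the same for the moment, N m; "finger_gap": finger opening in m; "finger_force": force on a finger pad.
Only numpy, scipy, OpenCV 4.12 (cv2) and the standard library are available. Lean on these libraries where they do the work, as an engineer would, in place of code of your own. Each camera call takes 0.05 s, during which the arm holds its last target. There are 200 camera calls.

TASK

Push every small brass-lidded jar on the counter into the jar lane, upright and in single file between the rails, sliding them without lifting them off the counter, far enough past the brass gate notches that the gate can close behind the last one. Then close the gate: take the gate rod by its handle, thread its shaft through the bore of the wooden stop block, lift and carry the block on the rod, and lower the shaft into both notches so that the block hangs between the rails. Leave the other kitchen things where they are.

Things in the scene. Friction and masses are not known exactly. Their poses are not given: they have to be found in the camera images.
- lane: Jar lane, fixed: two pale wooden rails 8 mm thick, 54 mm apart inside, and a 45 mm high end wall. Origin on the counter, on the lane's centre line, right below the gate. Own x runs along the lane from open mouth to end wall, y across it, z up. Along x: flared wings (30 mm high, gap 95 mm at first) from -75 mm to -30 mm, straight rails from there on (45 mm high past 22 mm), end wall's face at 222 mm.
- gate (a point): Midpoint between the gate notches, 36 mm over the counter and lane origin; the seated shaft's axis runs here along the lane's y. Axes as the lane's. The gate is two brass plates on the rails (y 27 to 35 mm and -27 to -35 mm, x -22 to 22 mm, 56 mm high), each with an open-topped notch at x = 0, 14 mm wide, flaring to 30 mm at the top, floor 31 mm over the counter.
- block: Eight-sided medium-brown wooden stop block lying on one of its flats, 40 mm long, 48 mm across flats, 150 to 190 g, with an open eight-sided bore 23 mm across flats right through it along its own x (both ends alike). Origin at the middle of its underside as it lies. It does not roll.
- block_center (a point): Centre of the stop block, on its bore's axis, 24 mm over the underside. Axes as the block's; x is along the bore. Hung on the rod it sits about 6.5 mm below the shaft's axis.
- rod: Gate rod, 80 g, lying: dark wooden square handle 60 x 24 x 24 mm, a round metal shaft 10 mm in diameter standing 100 mm out of one end. Origin under the handle's centre, own x along the shaft from handle to tip, z up; the shaft's axis is 12 mm above the origin and reaches from x = 30 to 130 mm. It balances about 20 mm ahead of the handle's centre.
- rod_shaft (a point): Point on the shaft's axis 83 mm ahead of the handle's centre (53 mm out from the handle's face); seated, it is to lie at the middle between the notches. Axes as the rod's.
- jar1: Upright closed jar, orange (carrot) contents with a brass lid, 44 mm in diameter, body 52 mm high, lid 42 mm in diameter up to 64 mm, 120 g, with a heavy glass foot. Origin at the centre of its underside. May be absent (None).
- jar2: Upright closed jar, dark brown (dates) contents with a brass lid, 44 mm in diameter, body 52 mm high, lid 42 mm in diameter up to 64 mm, 120 g, with a heavy glass foot. Origin at the centre of its underside. May be absent (None).
- jar3: Upright closed jar, pale beige (seeds) contents with a brass lid, 44 mm in diameter, body 52 mm high, lid 42 mm in diameter up to 64 mm, 120 g, with a heavy glass foot. Origin at the centre of its underside. May be absent (None).
- jar4: Upright closed jar, cinnamon brown contents with a brass lid, 44 mm in diameter, body 52 mm high, lid 42 mm in diameter up to 64 mm, 120 g, with a heavy glass foot. Origin at the centre of its underside. May be absent (None).
- spice_dish: Bystander: small blue dish; leave alone. Origin at its underside.
- pepper_mill: Bystander: dark wooden pepper mill; leave alone. Origin at its underside.
- mug: Bystander: white mug; leave alone. Origin at its underside.
- wooden_spoon: Bystander: wooden spoon; leave alone. Origin at its underside.
Mind the look-alikes: they are no part of the job. What is shaped like the jar1 but blue is not meant.

How it is judged:
On the way, in this order (a step that is already met when the one before it is completed fails the run):
1. every jar present stands upright between the rails, past the gate (x of jar1 in the frame of lane between 0.045 and 0.212 m and y of jar1 in the frame of lane between -0.012 and 0.012 m and angle between each of jar1, jar2, jar3, jar4's own z axis and vertical below 0.15 rad and x of jar2 in the frame of lane between 0.045 and 0.212 m and y of jar2 in the frame of lane between -0.012 and 0.012 m and x of jar3 in the frame of lane between 0.045 and 0.212 m and y of jar3 in the frame of lane between -0.012 and 0.012 m and x of jar4 in the frame of lane between 0.045 and 0.212 m and y of jar4 in the frame of lane between -0.012 and 0.012 m), for 0.2 s.
2. the stop block hangs on the rod's shaft, lifted clear of the counter (x of block_center in the frame of rod between 0.048 and 0.115 m and y of block_center in the frame of rod_shaft between -0.014 and 0.014 m and z of block_center in the frame of rod_shaft between -0.014 and 0.014 m and height (world z) of block_center above 0.055 m), for 0.2 s.
At the end, for the whole second after the job is handed in: Every jar present stands upright in the lane, its centre 45 to 212 mm past the gate and within 12 mm of the centre line; the rod's shaft lies in both notches (5 mm in height, 16 mm lengthwise, 0.12 rad) with the block hanging on it between the rails, within 14 mm of the middle, all at rest (all of step 1 and x of block_center in the frame of rod between 0.048 and 0.115 m and y of block_center in the frame of rod_shaft between -0.014 and 0.014 m and z of block_center in the frame of rod_shaft between -0.014 and 0.014 m and x of block_center in the frame of gate between -0.015 and 0.015 m and y of block_center in the frame of gate between -0.014 and 0.014 m and z of block_center in the frame of gate between -0.015 and 0.001 m and x of rod_shaft in the frame of gate between -0.007 and 0.007 m and y of rod_shaft in the frame of gate between -0.016 and 0.016 m and z of rod_shaft in the frame of gate between -0.005 and 0.005 m and angle between the x axis of rod and the y axis of lane, either way round below 0.12 rad and linear speed of each of block, rod below 0.03 m/s); the robot touches nothing.
It fails at once if a jar is lifted off the counter (more than 25 mm) (height (world z) of any of jar1, jar2, jar3, jar4 above 0.025 m).
It fails at once if another kitchen thing is moved by more than 40 mm (distance of any of spice_dish, pepper_mill, mug, wooden_spoon from where it was at the start of the episode above 0.04 m).
Of jar1, jar2, jar3, jar4 only 2 to 4 are there at a start; the rules pass over those that are not, and their reading is None.
At some moment in a run one of jar1, jar2, jar3, jar4 may be knocked a few centimetres aside while the robot is not near it.
It also fails if it takes over 210 s, if anything falls off the work surface, if the arm or the gripper's body presses on something with over 40 N, if the wrist force passes 120 N, or if a joint passes its speed limit or range.

## Working session

There is one attempt and no reset: what is moved stays moved. The work goes in short steps, Python scripts to look and compute and a tool call to move; the robot and the scene stay as the last step left them, time stands still between calls to the robot, and variables do not carry over. Pictures are saved under pics/ and viewed, at most 14 in all, crops included, and the job is handed in when it is done.

Besides the shell and the picture viewer there is one more tool, called after ">>>" in YAML: its name, and indented under it one key for each argument. move_arm: Moves the arm, as the interface text tells. Its arguments: {"type":"object","properties":{"rows":{"type":"array","items":{"type":"array"}},"force":{"type":"number"}},"required":["rows"]}

```bash
mkdir -p pics
cat > h.py <<'E'
import numpy as np, cv2
from scipy.spatial.transform import Rotation as R
from station import env
def rot(q): return R.from_quat([q[1],q[2],q[3],q[0]]).as_matrix()
def att(ci):
    a=np.array(ci["attitude"],float)
    return a if a.shape==(3,3) else rot(a)
def ray(ci,px):
    K=np.array([[ci["fx"],0,ci["cx"]],[0,ci["fy"],ci["cy"]],[0,0,1]])
    u=cv2.undistortPoints(np.array(px,float).reshape(-1,1,2),K,np.array(ci["distortion"],float)).reshape(-1,2)
    d=np.c_[u[:,0],-u[:,1],-np.ones(len(u))]
    return np.array(ci["eye"]),d@att(ci).T
def at(ci,px,z):
    e,d=ray(ci,px); t=(z-e[2])/d[:,2]; return e+d*t[:,None]
def proj(ci,P):
    A=att(ci); c=(np.atleast_2d(P)-np.array(ci["eye"]))@A
    K=np.array([[ci["fx"],0,ci["cx"]],[0,ci["fy"],ci["cy"]],[0,0,1]])
    return cv2.projectPoints(np.c_[c[:,0],-c[:,1],-c[:,2]],np.zeros(3),np.zeros(3),K,np.array(ci["distortion"],float))[0].reshape(-1,2)
def snap(n,f,scale=1,crop=None):
    im=env.get_image(n); cv2.imwrite(f"pics/{f}_raw.png",im)
    if crop: x0,y0,x1,y1=crop; im=im[y0:y1,x0:x1]
    if scale!=1: im=cv2.resize(im,None,fx=scale,fy=scale,interpolation=cv2.INTER_CUBIC)
    cv2.imwrite(f"pics/{f}.png",im)
def st():
    s=env.sense(); print({k:np.round(v,4).tolist() for k,v in s.items() if k in("clock","position","orientation","joints","contact_force","finger_gap","finger_force")})
E
python3 - <<'E'
from h import *
snap("top","top0",1.25); snap("side","side0",1.25)
for n in("top","side"): print(env.camera_info(n))
st()
E
```

```text
{'fx': 434.3834589414489, 'fy': 434.3834589414489, 'cx': 324.7336984912708, 'cy': 201.08402323935434, 'distortion': array([0.03690363, 0.        , 0.        , 0.        , 0.        ]), 'eye': array([ 0.45292709, -0.03968422,  1.26616637]), 'attitude': array([ 0.71690175,  0.02022614, -0.02104583, -0.69656288])}
{'fx': 461.26897250035216, 'fy': 461.26897250035216, 'cx': 318.2917722717363, 'cy': 192.12031492661666, 'distortion': array([-0.0041314,  0.       ,  0.       ,  0.       ,  0.       ]), 'eye': array([-0.12776223, -0.85384728,  0.94784273]), 'attitude': array([ 0.85457969,  0.39877572, -0.13191133, -0.30540282])}
{'clock': 0.1, 'joints': [1.034, 0.2765, 1.506, 0.0, 1.3607, -0.121], 'position': [0.232, 0.5256, 0.2047], 'orientation': [-0.0003, 0.2064, 0.9785, -0.0008], 'contact_force': [-0.4216, 0.7984, 0.5621], 'finger_force': 0.0, 'finger_gap': 0.0939}
```

View pics/top0.png

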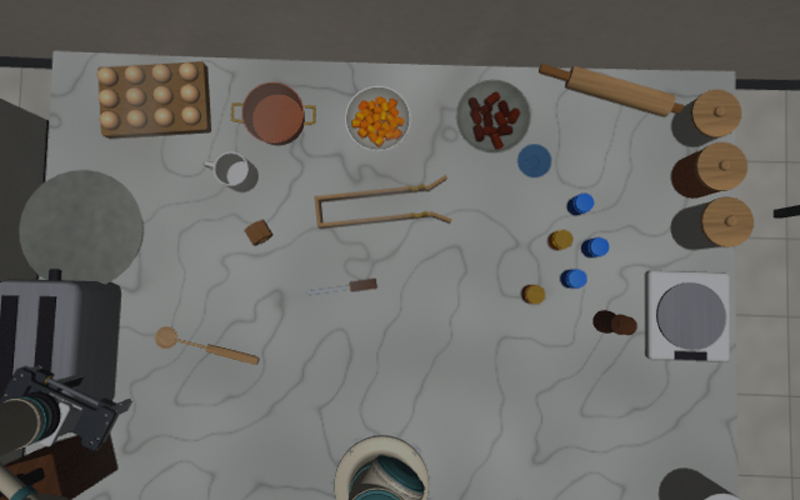

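View pics/side0.png

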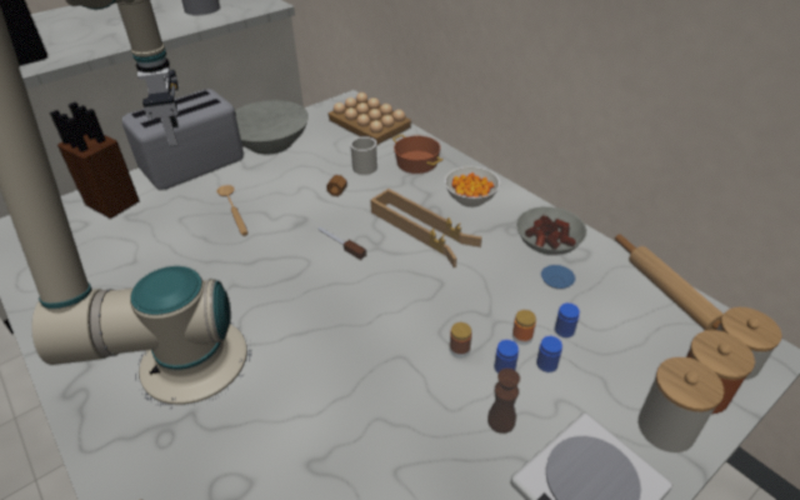

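The top view shows two brass-lidded jars at (561,240) and (534,294). Three jars of the same shape are blue (581,203; 595,247; 573,278) and so not meant. The lane opens to the right (mouth ~(440,200)), the block is at (259,232), and the rod's handle is at (363,285) with its tip at (308,292). I'll confirm in enlarged crops.

Run:
```python
import cv2
im=cv2.imread("pics/top0_raw.png")
a=cv2.resize(im[130:250,185:385],None,fx=4,fy=4,interpolation=cv2.INTER_CUBIC)
cv2.imwrite("pics/c1.png",a)
b=cv2.resize(im[140:260,400:500],None,fx=4,fy=4,interpolation=cv2.INTER_CUBIC)
s=cv2.imread("pics/side0_raw.png")
c=cv2.resize(s[240:360,345:475],None,fx=3,fy=3,interpolation=cv2.INTER_CUBIC)
c=cv2.copyMakeBorder(c,0,120,0,0,cv2.BORDER_CONSTANT)
cv2.imwrite("pics/c2.png",cv2.hconcat([b,c]))
```

```text
(no output)
```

View pics/c1.png

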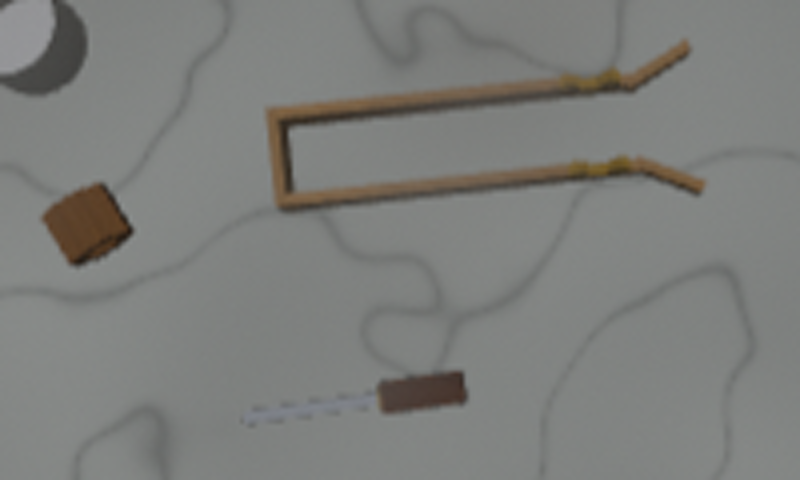

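View pics/c2.png

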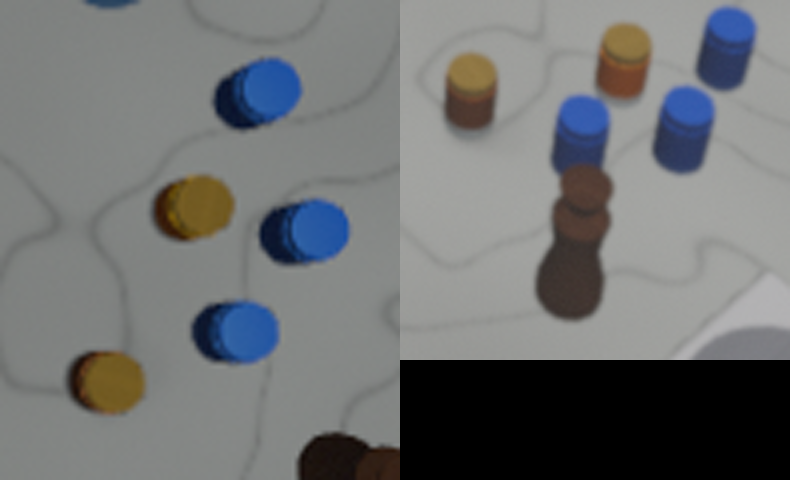

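Run:
```python
from h import *
ci=env.camera_info("top")
A=lambda p,z: at(ci,[[185+x/4,130+y/4] for x,y in p],z)[:,:2].round(4)
B=lambda p,z: at(ci,[[400+x/4,140+y/4] for x,y in p],z)[:,:2].round(4)
print("lids j1 jB, blue", B([(203,206),(112,382),(270,90),(318,230),(248,331)],.064).tolist())
print("plates",A([(592,81),(603,167)],.054).tolist())
print("wall corners outer, rails",A([(267,109),(282,209)],.045).tolist())
print("wing tips",A([(688,43),(703,187)],.03).tolist())
print("block top quad",A([(43,218),(100,184),(125,212),(72,250)],.048).tolist())
print("rod handle corners",A([(378,380),(463,372),(467,402),(384,412)],.024).tolist(),"tip,base",A([(245,418),(378,399)],.012).tolist())
```

```text
lids j1 jB, blue [[0.5598, -0.3881], [0.4365, -0.3271], [0.6419, -0.4332], [0.5454, -0.4672], [0.4743, -0.4199]]
plates [[0.6676, -0.0592], [0.6071, -0.0686]]
wall corners outer, rails [[0.6425, 0.1698], [0.5719, 0.1566]]
wing tips [[0.7013, -0.1277], [0.5978, -0.141]]
block top quad [[0.5603, 0.3229], [0.5854, 0.2842], [0.5662, 0.2659], [0.5384, 0.3017]]
rod handle corners [[0.4535, 0.087], [0.4609, 0.0266], [0.4396, 0.023], [0.4309, 0.0819]] tip,base [[0.4236, 0.1826], [0.4399, 0.0877]]
```

Candidates for brass-lidded jars are the orange one at crop (203,206) and the brown one at (112,382). The crop confirms that both have brass lids and the other three are entirely blue. The plan is to pinch each jar lightly along the lane's axis and slide it in. I'll start by travelling over the brown jar.

>>> move_arm:
  rows:
    - [[-2.13,-2.79,0],[0,0,0],7]
    - [[-2.13,-2.79,0],[0,0,0],7]
    - [[-2.13,-2.79,0],[0,0,0],7]
    - [[-2.13,-2.79,0],[0,0,0],7]
    - [[-2.13,-2.79,0],[0,0,0],7]
  force: 10

```text
clock: 0.52
position: [0.2731, 0.3537, 0.205]
orientation: [-0.0, 0.206, 0.979, -0.0]
contact_force: [1.4, 0.2, -0.7]
finger_gap: 0.0704
finger_force: 0.0
```

>>> move_arm:
  rows:
    - [[-2.13,-2.79,0],[0,0,0],7]
    - [[-2.13,-2.79,0],[0,0,0],7]
    - [[-2.13,-2.79,0],[0,0,0],7]
    - [[-2.13,-2.79,0],[0,0,0],7]
    - [[-2.13,-2.79,0],[0,0,0],7]

```text
clock: 0.93
position: [0.3141, 0.1831, 0.2053]
orientation: [-0.0, 0.206, 0.979, -0.0]
contact_force: [1.4, 0.5, 0.1]
finger_gap: 0.0703
finger_force: 0.0
```

>>> move_arm:
  rows:
    - [[-2.13,-2.79,0],[0,0,0],7]
    - [[-2.13,-2.79,0],[0,0,0],7]
    - [[-2.13,-2.79,0],[0,0,0],7]
    - [[-2.13,-2.79,0],[0,0,0],7]
    - [[-2.13,-2.79,0],[0,0,0],7]

```text
clock: 1.35
position: [0.3552, 0.0125, 0.2054]
orientation: [0.0, 0.206, 0.978, 0.0]
contact_force: [1.3, 0.1, 0.7]
finger_gap: 0.0701
finger_force: 0.0
```

>>> move_arm:
  rows:
    - [[-2.13,-2.79,0],[0,0,0],7]
    - [[-2.13,-2.79,0],[0,0,0],7]
    - [[-2.13,-2.79,0],[0,0,0],7]
    - [[-2.13,-2.79,0],[0,0,0],7]
    - [[-2.13,-2.79,0],[0,0,0],7]

```text
clock: 1.77
position: [0.3963, -0.1582, 0.2052]
orientation: [-0.0, 0.207, 0.978, 0.0]
contact_force: [0.0, 0.6, -0.3]
finger_gap: 0.0704
finger_force: 0.0
```

>>> move_arm:
  rows:
    - [[0,0,0],[0,0,7.1],7]
    - [[0,0,0],[0,0,7.1],7]
    - [[0,0,0],[0,0,7.1],7]
    - [[0,0,0],[0,0,7.1],7]
    - [[0,0,0],[0,0,7.1],7]

```text
clock: 2.18
position: [0.3962, -0.1565, 0.205]
orientation: [-0.001, 0.498, 0.867, 0.0]
contact_force: [0.2, 1.0, 0.2]
finger_gap: 0.0701
finger_force: 0.0
```

>>> move_arm:
  rows:
    - [[0,0,0],[0,0,7.1],7]
    - [[0,0,0],[0,0,7.1],7]
    - [[0,0,0],[0,0,7.1],7]
    - [[0,0,0],[0,0,7.1],7]
    - [[0,0,0],[0,0,7.1],7]

```text
clock: 2.6
position: [0.3963, -0.1563, 0.2051]
orientation: [-0.0, 0.738, 0.674, -0.0]
contact_force: [-0.4, 0.6, -0.1]
finger_gap: 0.0699
finger_force: 0.0
```

>>> move_arm:
  rows:
    - [[0,0,0],[0,0,7.1],7]
    - [[0,0,0],[0,0,7.1],7]
    - [[0,0,0],[0,0,7.1],7]
    - [[0,0,0],[0,0,7.1],7]
    - [[0,0,0],[0,0,7.1],7]

```text
clock: 3.02
position: [0.3962, -0.1563, 0.2051]
orientation: [-0.0, 0.909, 0.417, -0.0]
contact_force: [-0.5, 0.3, 0.3]
finger_gap: 0.07
finger_force: 0.0
```

>>> move_arm:
  rows:
    - [[0,0,0],[0,0,7.1],7]
    - [[0,0,0],[0,0,7.1],7]
    - [[0,0,0],[0,0,7.1],7]
    - [[0,0,0],[0,0,7.1],7]
    - [[0,0,0],[0,0,7.1],7]

```text
clock: 3.43
position: [0.3963, -0.1563, 0.2051]
orientation: [-0.0, 0.993, 0.12, -0.0]
contact_force: [-0.6, -0.9, -0.4]
finger_gap: 0.0701
finger_force: 0.0
```

>>> move_arm:
  rows:
    - [[0,0,0],[0,0,6.4],7]
    - [[0.43,4.1,0],[0,0,0],7]
    - [[0.43,4.1,0],[0,0,0],7]
    - [[0.43,4.1,0],[0,0,0],7]
    - [[0.43,4.1,0],[0,0,0],7]

```text
clock: 3.85
position: [0.4359, -0.318, 0.2052]
orientation: [-0.0, 0.998, 0.068, -0.0]
contact_force: [0.6, -0.2, -0.1]
finger_gap: 0.0696
finger_force: 0.0
```

>>> move_arm:
  rows:
    - [[0,1.06,0],[0,0,0],7]
    - [[0,0,0],[0,0,0],7]
    - [[0,0,2],[0,0,0],7]
    - [[0,0,2],[0,0,0],7]
    - [[0,0,0],[0,0,0],7]

```text
clock: 4.27
position: [0.4345, -0.3233, 0.1619]
orientation: [-0.004, 0.998, 0.068, -0.003]
contact_force: [-0.5, 0.2, -0.4]
finger_gap: 0.0698
finger_force: 0.0
```

Run:
```python
from h import *
st(); ci=env.camera_info("wrist"); snap("wrist","w1"); 
import json
json.dump({k:np.array(v).tolist() for k,v in ci.items()},open("w1.json","w"))
print(proj(ci,[[.4365,-.327,.064],[.5598,-.3881,.064]]))
```

```text
{'clock': 4.2667, 'joints': [-0.7686, 0.2597, 1.64, 0.0007, 1.2511, 0.6657], 'position': [0.4345, -0.3233, 0.1619], 'orientation': [-0.0037, 0.9977, 0.0681, -0.0028], 'contact_force': [-0.4875, 0.2424, -0.3881], 'finger_force': 0.0, 'finger_gap': 0.0698}
[[323.62879462 202.45335607]
 [409.00191565  82.69198486]]
```

View pics/w1.png

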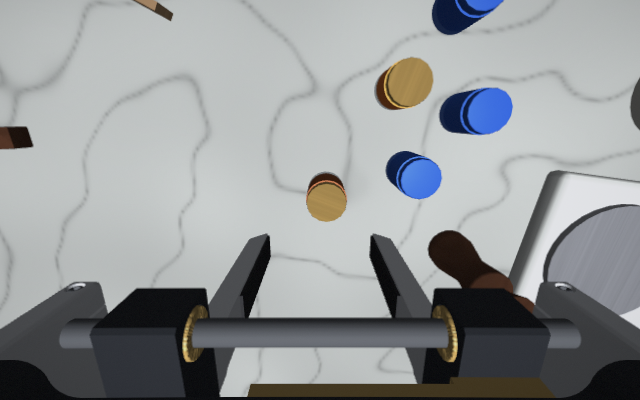

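The wrist view shows the brown jar's lid at (327,202) and the orange jar's at (408,82), both matching the top-view estimates within about 3 px. I'll descend and grip lightly.

>>> move_arm:
  rows:
    - [[0.2,0.5,3.75],[0,0,0],7]
    - [[0,0,3.75],[0,0,0],7]
    - [[0,0,3.75],[0,0,0],7]
    - [[0,0,3.6],[0,0,0],7]
    - [[0,0,0],[0,0,0],7]

```text
clock: 4.73
position: [0.4364, -0.3274, 0.0124]
orientation: [-0.005, 0.998, 0.068, -0.004]
contact_force: [-0.3, 1.2, 0.5]
finger_gap: 0.0701
finger_force: 0.0
```

>>> move_arm:
  rows:
    - [[0,0,0],[0,0,0],4]
    - [[0,0,0],[0,0,0],4]
    - [[0,0,0],[0,0,0],4]
    - [[0,0,0],[0,0,0],4]
    - [[0,0,0],[0,0,0],4]
  force: 8

```text
clock: 5.15
position: [0.4411, -0.3326, 0.0193]
orientation: [0.001, 0.998, 0.068, 0.001]
contact_force: [-0.3, 1.3, 6.9]
finger_gap: 0.0439
finger_force: 8.0
```

Run:
```python
from h import *
st(); snap("side","s1",4,(300,220,460,340)); st()
```

```text
{'clock': 5.15, 'joints': [-0.7723, 0.4084, 1.8196, 0.0007, 0.9097, 0.6624], 'position': [0.4411, -0.3326, 0.0193], 'orientation': [0.0012, 0.9977, 0.0678, 0.0015], 'contact_force': [-0.3125, 1.3293, 6.8953], 'finger_force': 8.0049, 'finger_gap': 0.0439}
{'clock': 5.2, 'joints': [-0.7723, 0.4084, 1.8196, 0.0007, 0.9098, 0.6625], 'position': [0.4411, -0.3326, 0.0193], 'orientation': [0.0012, 0.9977, 0.0677, 0.0015], 'contact_force': [-0.1447, 1.5526, 7.1619], 'finger_force': 8.0048, 'finger_gap': 0.0437}
```

View pics/s1.png

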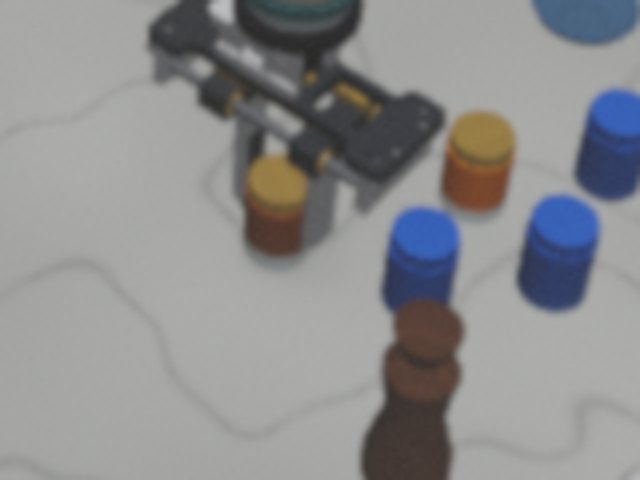

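The brown jar is upright between the fingers. There's about 7 N upward on the tool, so I'll ease up slightly and see whether it clears.

>>> move_arm:
  rows:
    - [[0,0,-0.4],[0,0,0],4]
    - [[0,0,0],[0,0,0],4]
    - [[0,0,0],[0,0,0],4]

```text
clock: 5.45
position: [0.4401, -0.3321, 0.0215]
orientation: [0.0, 0.998, 0.068, 0.0]
contact_force: [-0.4, 0.0, -1.2]
finger_gap: 0.0441
finger_force: 8.0
```

>>> move_arm:
  rows:
    - [[1,-0.5,0.2],[0,0,0],4]
    - [[2.2,-0.95,0],[0,0,0],4]
    - [[2.2,-0.95,0],[0,0,0],4]
    - [[2.2,-0.95,0],[0,0,0],4]
    - [[2.2,-0.95,0],[0,0,0],4]

```text
clock: 5.87
position: [0.5322, -0.2753, 0.019]
orientation: [0.0, 0.998, 0.068, -0.0]
contact_force: [-2.7, -0.6, 2.0]
finger_gap: 0.044
finger_force: 8.0
```

>>> move_arm:
  rows:
    - [[2.2,-0.95,0],[0,0,0],4]
    - [[2.2,-0.95,0],[0,0,0],4]
    - [[2.2,-0.95,0],[0,0,0],4]
    - [[2.2,-0.95,0],[0,0,0],4]
    - [[2.2,-0.95,0],[0,0,0],4]

```text
clock: 6.28
position: [0.6347, -0.213, 0.019]
orientation: [0.0, 0.998, 0.068, -0.001]
contact_force: [-3.1, -1.5, 3.4]
finger_gap: 0.0436
finger_force: 8.0
```

>>> move_arm:
  rows:
    - [[2.2,-0.95,0],[0,0,0],4]
    - [[0,0,0],[0,0,0],4]
    - [[0,0,0],[0,0,0],4]

```text
clock: 6.53
position: [0.656, -0.2004, 0.0189]
orientation: [-0.0, 0.998, 0.069, 0.001]
contact_force: [1.4, -0.3, 2.2]
finger_gap: 0.0439
finger_force: 8.0
```

```bash
cat >> h.py <<'E'
G=np.array([.6374,-.0639]); LX=np.array([-.132,.991]); LY=np.array([-.991,-.132])
def lane(p): d=np.array(p)[:2]-G; return [round(float(d@LX),4),round(float(d@LY),4)]
E
python3 - <<'E'
from h import *
snap("wrist","w2"); snap("top","t2",4,(330,130,480,250)); st(); print(lane(env.sense()["position"]))
E
```

```text
{'clock': 6.6333, 'joints': [-0.4006, 0.5733, 1.5026, 0.0002, 1.0657, 1.0344], 'position': [0.654, -0.2015, 0.0189], 'orientation': [-0.0001, 0.9977, 0.0678, 0.0001], 'contact_force': [0.3782, 0.9066, 1.0246], 'finger_force': 8.0001, 'finger_gap': 0.0441}
[-0.1386, 0.0017]
```

View pics/w2.png

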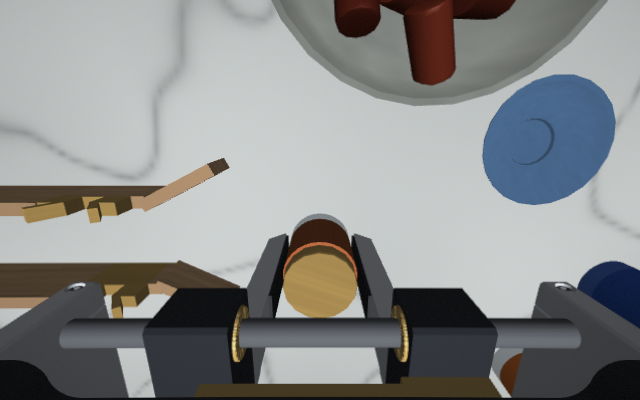

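The jar is gripped and upright. The lane mouth is to the left, the far plate's notch at about (94,208), the far wing tip at (218,165), and the near wing's kink at about (180,264). I'll check the lane position with these.

Run:
```python
from h import *
ci=env.camera_info("wrist")
l=lambda y,x,z: np.r_[G+x*LX+y*LY,z]
P=[l(-.031,0,.031),l(-.031,.022,.056),l(-.031,-.022,.056),l(.031,-.022,.056),l(-.027,-.03,.03),l(-.0475,-.075,.03),l(.027,-.03,.03)]
q=proj(ci,P); print(q.round(0).tolist())
im=cv2.imread("pics/w2_raw.png")
for u in q: cv2.drawMarker(im,tuple(int(v) for v in u),(0,0,255),cv2.MARKER_CROSS,9,1)
cv2.imwrite("pics/w2m.png",cv2.resize(im[130:330,0:260],None,fx=3,fy=3))
```

```text
[[95.0, 204.0], [17.0, 217.0], [101.0, 217.0], [123.0, 315.0], [146.0, 209.0], [215.0, 177.0], [160.0, 285.0]]
```

View pics/w2m.png

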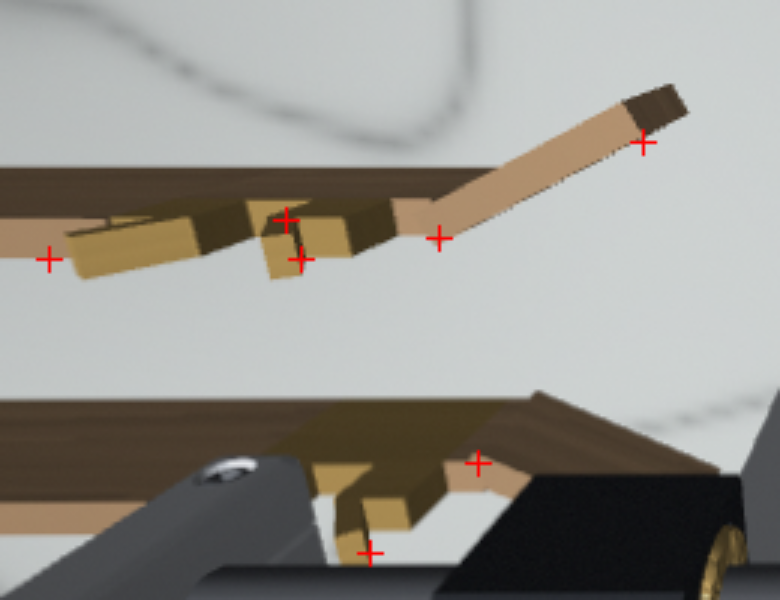

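The overlay fits the wing kinks within a few pixels, so the lane estimate is good. I'll slide the jar in.

>>> move_arm:
  rows:
    - [[0.17,-1.5,0],[0,0,0],4]
    - [[0,-2.4,0],[0,0,0],4]
    - [[0,-2.4,0],[0,0,0],4]
    - [[0,-2.4,0],[0,0,0],4]
    - [[0,-2.4,0],[0,0,0],4]

```text
clock: 7.05
position: [0.643, -0.0936, 0.02]
orientation: [0.003, 0.998, 0.068, 0.003]
contact_force: [7.7, -4.4, 0.9]
finger_gap: 0.0437
finger_force: 8.0
```

>>> move_arm:
  rows:
    - [[0,-2.4,0],[0,0,0],4]
    - [[0,-2.4,0],[0,0,0],4]
    - [[0,-2.4,0],[0,0,0],4]
    - [[0,-2.4,0],[0,0,0],4]
    - [[0,-2.4,0],[0,0,0],4]

```text
clock: 7.47
position: [0.6252, 0.0273, 0.0197]
orientation: [0.001, 0.998, 0.067, 0.002]
contact_force: [3.6, -2.4, 0.7]
finger_gap: 0.0436
finger_force: 8.0
```

>>> move_arm:
  rows:
    - [[0,-2.4,0],[0,0,0],4]
    - [[0,-2.4,0],[0,0,0],4]
    - [[0,-1.5,0],[0,0,0],4]
    - [[0,0,0],[0,0,0],4]
    - [[0,0,0],[0,0,0],4]

```text
clock: 7.88
position: [0.6163, 0.0913, 0.0195]
orientation: [-0.001, 0.998, 0.068, 0.001]
contact_force: [2.2, 4.4, 3.0]
finger_gap: 0.0438
finger_force: 8.0
```

>>> move_arm:
  rows:
    - [[0,0,0],[0,0,0],6]
    - [[0,0,0],[0,0,0],6]
    - [[0,0,0],[0,0,0],6]
    - [[0,0,-2],[0,0,0],6]
    - [[0,0,-4],[0,0,0],6]

```text
clock: 8.3
position: [0.6109, 0.0883, 0.0739]
orientation: [0.0, 0.998, 0.067, -0.007]
contact_force: [0.5, -0.5, 0.2]
finger_gap: 0.0599
finger_force: 0.0
```

>>> move_arm:
  rows:
    - [[0,0,-4],[0,0,0],6]
    - [[0,0,-4],[0,0,0],6]
    - [[0,0,0],[0,0,0],6]
    - [[0,0,0],[0,0,0],6]

```text
clock: 8.63
position: [0.6173, 0.0888, 0.1614]
orientation: [0.0, 0.998, 0.067, 0.002]
contact_force: [-0.7, 0.0, -0.8]
finger_gap: 0.06
finger_force: 0.0
```

Run:
```python
from h import *
st(); ci=env.camera_info("wrist"); snap("wrist","w3"); snap("top","t3"); 
import json; json.dump({k:np.array(v).tolist() for k,v in ci.items()},open("w3.json","w"))
# find brass lids in top: jar1 region
im=cv2.imread("pics/t3_raw.png"); h=cv2.cvtColor(im,cv2.COLOR_BGR2HSV)
m=cv2.inRange(h,(12,120,60),(30,255,255))
n,_,s,c=cv2.connectedComponentsWithStats(m)
t=env.camera_info("top")
for i in range(1,n):
    if s[i,4]>40: print(s[i].tolist(),c[i].round(1).tolist(),at(t,[c[i]],.064)[0,:2].round(4))
```

```text
{'clock': 8.6333, 'joints': [0.0317, 0.372, 1.4717, -0.0006, 1.2936, 1.4681], 'position': [0.6173, 0.0888, 0.1614], 'orientation': [0.0003, 0.9977, 0.0672, 0.0021], 'contact_force': [-0.7273, 0.0382, -0.7524], 'finger_force': 0.0, 'finger_gap': 0.06}
[133, 50, 32, 55, 762] [150.0, 80.7] [0.8457 0.457 ]
[432, 52, 53, 23, 317] [455.7, 60.8] [ 0.928  -0.3961]
[473, 62, 74, 30, 529] [510.5, 77.7] [ 0.8834 -0.5489]
[570, 72, 21, 14, 56] [580.0, 77.9] [ 0.8865 -0.7394]
[555, 74, 13, 17, 69] [561.0, 82.6] [ 0.8722 -0.6878]
[281, 77, 42, 40, 1042] [302.1, 95.8] [0.8172 0.0318]
[555, 78, 38, 32, 344] [573.7, 96.7] [ 0.8332 -0.7226]
[557, 115, 32, 20, 136] [571.0, 124.3] [ 0.7557 -0.7155]
[565, 122, 32, 20, 154] [583.7, 131.8] [ 0.7355 -0.7499]
[560, 137, 28, 15, 154] [574.3, 145.1] [ 0.6979 -0.7247]
[561, 159, 29, 21, 166] [573.8, 168.5] [ 0.6328 -0.7233]
[564, 167, 38, 30, 391] [584.5, 184.2] [ 0.5902 -0.7519]
[327, 170, 17, 4, 43] [335.1, 171.6] [ 0.6061 -0.0667]
[196, 177, 14, 19, 156] [203.5, 185.3] [0.5572 0.2968]
[440, 184, 18, 16, 209] [448.9, 191.2] [ 0.5604 -0.3829]
```

View pics/w3.png

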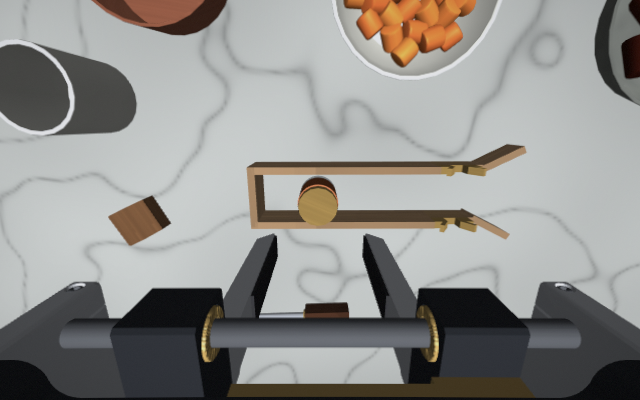

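The brown jar stands in the lane (lid at (318,203)), and the orange jar hasn't moved. The block's dark end face is at about (157,210). Now a larger crop to refine the gate and block.

Run:
```python
import cv2
im=cv2.imread("pics/w3_raw.png")
a=cv2.resize(im[130:255,95:255],None,fx=4.5,fy=4.5,interpolation=cv2.INTER_CUBIC)
b=cv2.resize(im[130:255,400:560],None,fx=4.5,fy=4.5,interpolation=cv2.INTER_CUBIC)
# stack blocks, 360 wide each at 5x for relevant parts
a=cv2.resize(im[185:255,100:180],None,fx=5,fy=5,interpolation=cv2.INTER_CUBIC)
b=cv2.resize(im[140:242,430:510],None,fx=5,fy=5,interpolation=cv2.INTER_CUBIC)
a=cv2.copyMakeBorder(a,0,b.shape[0]-a.shape[0],0,0,cv2.BORDER_CONSTANT)
cv2.imwrite("pics/c3.png",cv2.hconcat([a,b]))
```

```text
(no output)
```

View pics/c3.png

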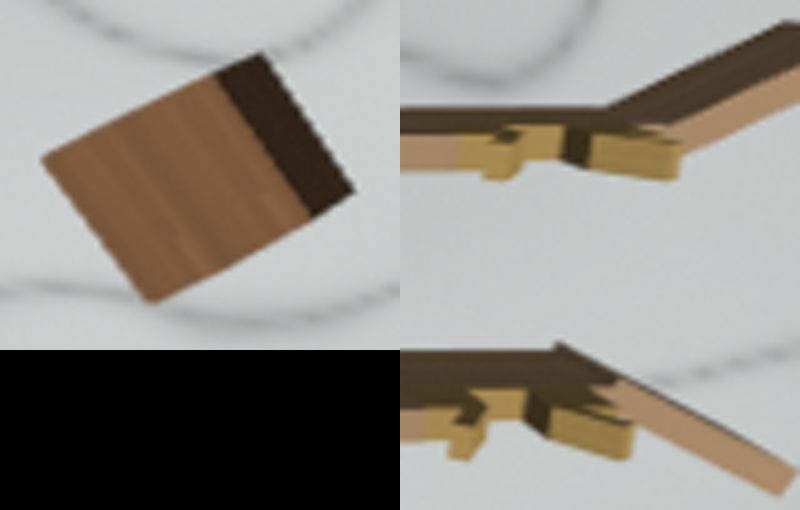

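```bash
cat > fit.py <<'E'
from h import *
import json
from scipy.optimize import least_squares
def octv(x,y,yaw,L=.04,a=.024):
    b=a*np.tan(np.pi/8); o=[(b,0),(a,a-b),(a,a+b),(b,2*a),(-b,2*a),(-a,a+b),(-a,a-b),(-b,0)]
    c,s=np.cos(yaw),np.sin(yaw)
    return np.array([[x+c*u-s*v,y+s*u+c*v,z] for u in(-L/2,L/2) for v,z in o])
def fitblock(ci,corners,x0):
    C=np.array(corners,float); th=np.linspace(0,2*np.pi,72,endpoint=False); D=np.c_[np.cos(th),np.sin(th)]
    h=(C@D.T).max(0)
    return least_squares(lambda p:(proj(ci,octv(*p))@D.T).max(0)-h,x0,x_scale=[.01,.01,.1])
E
python3 - <<'E'
from fit import *
ci=json.load(open("w3.json")); print("eye",np.round(ci["eye"],3))
C=[(100+u/5,185+v/5) for u,v in [(40,160),(150,302),(355,190),(263,52)]]
for y in (.5,2.1,-.5,1.2):
    r=fitblock(ci,C,[.57,.295,y]); print(r.x.round(4),np.degrees(r.x[2]).round(1),r.cost.round(1))
b=r.x
l=lambda x,y,z: np.r_[G+x*LX+y*LY,z]
P=[l(sx*.022,y,.056) for sx in(-1,1) for y in(.027,.035,-.027,-.035)]+[l(sx*.007,y,.031) for sx in(-1,1) for y in(.027,.035,-.027,-.035)]+[l(.23,.035,.045),l(.23,-.035,.045),l(.222,.027,.045),l(.222,-.027,.045),l(-.075,.0475,.03),l(-.075,-.0475,.03)]
im=cv2.imread("pics/w3_raw.png"); im=cv2.resize(im,None,fx=4,fy=4,interpolation=cv2.INTER_CUBIC)
for u in proj(ci,P): cv2.drawMarker(im,tuple(int(v*4+1.5) for v in u),(0,0,255),cv2.MARKER_CROSS,14,1)
v1=im[140*4:242*4,430*4:530*4]; v2=im[150*4:240*4,235*4:330*4]
v2=cv2.copyMakeBorder(v2,0,v1.shape[0]-v2.shape[0],0,0,cv2.BORDER_CONSTANT)
cv2.imwrite("pics/c4.png",cv2.hconcat([v2,v1]))
E
```

```text
eye [0.698 0.099 0.341]
[0.5582 0.2963 0.5894] 33.8 5.9
[0.5587 0.2951 2.1784] 124.8 250.5
[ 0.5587  0.2951 -0.9632] -55.2 250.5
[0.5582 0.2963 0.5894] 33.8 5.9
```

View pics/c4.png

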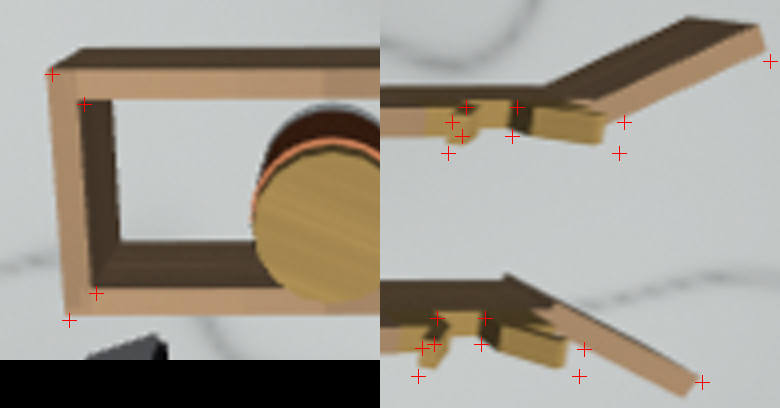

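The block fit gives bore yaw 33.8° and centre (0.558, 0.296). The gate is about 1.3 mm further out in x than my estimate. Next, the orange jar.

>>> move_arm:
  rows:
    - [[-1,3.88,0],[0,0,0],6]
    - [[-1,3.88,0],[0,0,0],6]
    - [[-1,3.88,0],[0,0,0],6]
    - [[-1,3.88,0],[0,0,0],6]
    - [[-1,3.88,0],[0,0,0],6]

```text
clock: 9.15
position: [0.5905, -0.1105, 0.1562]
orientation: [-0.001, 0.998, 0.068, -0.003]
contact_force: [-0.3, -0.3, 0.5]
finger_gap: 0.0599
finger_force: 0.0
```

>>> move_arm:
  rows:
    - [[-1,3.88,0],[0,0,0],6]
    - [[-1,3.88,0],[0,0,0],6]
    - [[-1,3.88,0],[0,0,0],6]
    - [[-1,3.88,0],[0,0,0],6]
    - [[-1,3.88,0],[0,0,0],6]

```text
clock: 9.57
position: [0.5673, -0.3093, 0.156]
orientation: [-0.002, 0.998, 0.068, -0.002]
contact_force: [0.4, 0.4, 0.2]
finger_gap: 0.0601
finger_force: 0.0
```

>>> move_arm:
  rows:
    - [[-1,3.88,0],[0,0,0],6]
    - [[-1,3.88,0],[0,0,0],6]
    - [[0,0,0],[0,0,0],6]
    - [[0,0,0],[0,0,0],6]
    - [[0,0,0],[0,0,0],6]

```text
clock: 9.98
position: [0.559, -0.3866, 0.1565]
orientation: [-0.002, 0.998, 0.067, -0.002]
contact_force: [-0.3, 0.1, 0.3]
finger_gap: 0.0602
finger_force: 0.0
```

```bash
sed -i 's/^G=.*;LX/X/; s/G=np.array(\[.6374,-.0639\])/G=np.array([.6387,-.0637])/' h.py
cat >> h.py <<'E'
def lids(name="wrist"):
    ci=env.camera_info(name); im=env.get_image(name); h=cv2.cvtColor(im,cv2.COLOR_BGR2HSV)
    n,_,s,c=cv2.connectedComponentsWithStats(cv2.inRange(h,(14,90,90),(28,255,255)))
    for i in range(1,n):
        if s[i,4]>300: print(s[i].tolist(),at(ci,[[s[i,0]+s[i,2]/2,s[i,1]+s[i,3]/2]],.064)[0,:2].round(4))
E
python3 - <<'E'
from h import *
st(); lids()
E
```

```text
{'clock': 9.9833, 'joints': [-0.7079, 0.4631, 1.334, 0.0008, 1.3497, 0.728], 'position': [0.559, -0.3866, 0.1565], 'orientation': [-0.0021, 0.9977, 0.0673, -0.0016], 'contact_force': [-0.264, 0.1336, 0.2814], 'finger_force': 0.0, 'finger_gap': 0.0602}
[20, 15, 53, 35, 554] [ 0.6801 -0.1357]
[40, 105, 57, 29, 421] [ 0.6101 -0.145 ]
[302, 180, 42, 43, 1332] [ 0.5637 -0.3896]
```

>>> move_arm:
  rows:
    - [[0.3,0.2,3.4],[0,0,0],6.2]
    - [[0,0,3.4],[0,0,0],6.2]
    - [[0,0,3.4],[0,0,0],6.2]
    - [[0,0,3.4],[0,0,0],6.2]
    - [[0,0,0],[0,0,0],6.2]

```text
clock: 10.45
position: [0.5593, -0.3832, 0.0157]
orientation: [-0.005, 0.998, 0.069, -0.005]
contact_force: [-0.7, 0.4, -1.1]
finger_gap: 0.0622
finger_force: 0.0
```

>>> move_arm:
  rows:
    - [[0,0,0],[0,0,0],4]
    - [[0,0,0],[0,0,0],4]
    - [[0,0,0],[0,0,0],4]
    - [[0,0,0],[0,0,0],4]
    - [[0,0,0],[0,0,0],4]

```text
clock: 10.87
position: [0.5653, -0.3899, 0.0258]
orientation: [0.001, 0.998, 0.068, 0.002]
contact_force: [-0.5, 1.1, 4.9]
finger_gap: 0.0439
finger_force: 8.0
```

>>> move_arm:
  rows:
    - [[0,0,0],[0,0,0],4]
    - [[0,0,0],[0,0,0],4]
    - [[0,0,0],[0,0,0],4]

```text
clock: 11.12
position: [0.5653, -0.3899, 0.0258]
orientation: [0.001, 0.998, 0.068, 0.002]
contact_force: [1.6, 1.5, 6.3]
finger_gap: 0.0437
finger_force: 8.0
```

>>> move_arm:
  rows:
    - [[0.5,-0.7,-0.25],[0,0,0],4]
    - [[1.35,-2.05,0],[0,0,0],4]
    - [[1.35,-2.05,0],[0,0,0],4]
    - [[1.35,-2.05,0],[0,0,0],4]
    - [[1.35,-2.05,0],[0,0,0],4]

```text
clock: 11.53
position: [0.6102, -0.2922, 0.0259]
orientation: [0.0, 0.998, 0.068, 0.0]
contact_force: [-0.4, -1.3, -0.2]
finger_gap: 0.0438
finger_force: 8.0
```

>>> move_arm:
  rows:
    - [[1.35,-2.05,0],[0,0,0],4]
    - [[1.35,-2.05,0],[0,0,0],4]
    - [[1.35,-2.05,0],[0,0,0],4]
    - [[1.35,-2.05,0],[0,0,0],4]
    - [[0,0,0],[0,0,0],4]

```text
clock: 11.95
position: [0.6542, -0.1997, 0.0259]
orientation: [-0.001, 0.998, 0.069, 0.001]
contact_force: [0.1, 1.0, 0.6]
finger_gap: 0.044
finger_force: 8.0
```

>>> move_arm:
  rows:
    - [[0,0,0],[0,0,0],4]
    - [[0,0,0],[0,0,0],4]

```text
clock: 12.12
position: [0.6524, -0.2046, 0.0258]
orientation: [0.0, 0.998, 0.068, 0.0]
contact_force: [0.6, 1.4, 1.7]
finger_gap: 0.0439
finger_force: 8.0
```

Run:
```python
from h import *
st();print(lane(env.sense()["position"])); lids("top")
```

```text
{'clock': 12.1167, 'joints': [-0.4055, 0.5656, 1.4975, -0.0002, 1.0781, 1.0293], 'position': [0.6524, -0.2046, 0.0258], 'orientation': [0.0002, 0.9977, 0.068, 0.0001], 'contact_force': [0.5788, 1.4489, 1.6754], 'finger_force': 7.9984, 'finger_gap': 0.0439}
[-0.1414, 0.0051]
[78, 50, 87, 58, 3346] [0.8474 0.5356]
[455, 53, 92, 39, 1398] [ 0.8976 -0.5226]
[554, 72, 39, 38, 1132] [ 0.8493 -0.7219]
[281, 77, 42, 40, 850] [0.8137 0.0321]
[558, 114, 40, 39, 1177] [ 0.7305 -0.7345]
[562, 158, 41, 39, 1244] [ 0.6085 -0.7465]
[125, 262, 82, 29, 504] [0.3048 0.3866]
```

Lane y is 5 mm off; correct it and slide in.

>>> move_arm:
  rows:
    - [[0.5,-1,0],[0,0,0],4]
    - [[0,-2.2,0],[0,0,0],4]
    - [[0,-2.2,0],[0,0,0],4]
    - [[0,-2.2,0],[0,0,0],4]
    - [[0,-2.2,0],[0,0,0],4]

```text
clock: 12.58
position: [0.6442, -0.1073, 0.0258]
orientation: [0.001, 0.998, 0.067, 0.001]
contact_force: [-0.1, -0.9, 1.0]
finger_gap: 0.0439
finger_force: 8.0
```

>>> move_arm:
  rows:
    - [[0,-2.2,0],[0,0,0],4]
    - [[0,-2.2,0],[0,0,0],4]
    - [[0,-2.2,0],[0,0,0],4]
    - [[0,-2.2,0],[0,0,0],4]
    - [[0,-2.2,0],[0,0,0],4]

```text
clock: 13.0
position: [0.6295, 0.0019, 0.026]
orientation: [0.001, 0.998, 0.067, 0.001]
contact_force: [0.3, -1.5, 0.9]
finger_gap: 0.0442
finger_force: 8.0
```

>>> move_arm:
  rows:
    - [[0,-2.1,0],[0,0,0],4]
    - [[0,0,0],[0,0,0],4]
    - [[0,0,0],[0,0,0],4]
    - [[0,0,0],[0,0,0],5.4]
    - [[0,0,0],[0,0,0],5.4]

```text
clock: 13.42
position: [0.6262, 0.0215, 0.0253]
orientation: [0.0, 0.998, 0.067, -0.0]
contact_force: [0.8, 0.1, 0.2]
finger_gap: 0.0529
finger_force: 0.0
```

>>> move_arm:
  rows:
    - [[0,0,0],[0,0,0],5.4]
    - [[0,0,-2],[0,0,0],5.4]
    - [[0,0,-4],[0,0,0],5.4]
    - [[0,0,-4],[0,0,0],5.4]
    - [[0,0,-4],[0,0,0],5.4]

```text
clock: 13.83
position: [0.6257, 0.0218, 0.1663]
orientation: [0.0, 0.998, 0.067, -0.001]
contact_force: [-0.1, -1.1, -0.5]
finger_gap: 0.0539
finger_force: 0.0
```

>>> move_arm:
  rows:
    - [[0,0,0],[0,0,0],5.4]
    - [[0,0,0],[0,0,0],5.4]

```text
clock: 14.0
position: [0.6281, 0.0218, 0.1684]
orientation: [0.001, 0.998, 0.067, 0.003]
contact_force: [-0.5, 0.5, -0.7]
finger_gap: 0.054
finger_force: 0.0
```

Run:
```python
from h import *
st();lids(); snap("wrist","w5")
```

```text
{'clock': 14.0, 'joints': [-0.0757, 0.3737, 1.4512, -0.0004, 1.3106, 1.3607], 'position': [0.6281, 0.0218, 0.1684], 'orientation': [0.0006, 0.9977, 0.0672, 0.003], 'contact_force': [-0.4611, 0.4874, -0.7371], 'finger_force': 0.0, 'finger_gap': 0.054}
[322, 43, 22, 23, 307] [0.7699 0.0279]
[402, 148, 58, 29, 445] [ 0.6857 -0.0853]
[186, 166, 214, 65, 5459] [0.6294 0.0495]
[398, 215, 51, 23, 369] [ 0.617  -0.0942]
```

View pics/w5.png

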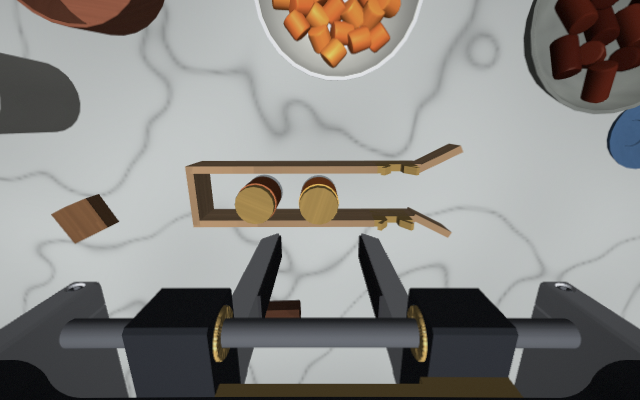

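Both jars stand upright in the lane, lids at (257,200) and (319,200). Now to the gate rod.

>>> move_arm:
  rows:
    - [[-3.6,-1.4,-1],[0,0,0],5.4]
    - [[-3.6,-1.4,-1],[0,0,-7.1],5.4]
    - [[-3.6,-1.8,-1],[0,0,-7.1],5.4]
    - [[-3.4,-2.3,-1],[0,0,-7.1],5.4]
    - [[-3,-2.6,0],[0,0,-7.1],5.4]

```text
clock: 14.52
position: [0.4312, 0.0658, 0.2045]
orientation: [-0.0, 0.95, 0.313, -0.001]
contact_force: [0.5, -0.6, -0.1]
finger_gap: 0.0543
finger_force: 0.0
```

>>> move_arm:
  rows:
    - [[0,0,0],[0,0,-7.1],5.4]
    - [[0,0,0],[0,0,-7.1],5.4]
    - [[0,0,0],[0,0,-7.1],5.4]
    - [[0,0,0],[0,0,-7.1],5.4]
    - [[0,0,0],[0,0,-7.1],5.4]

```text
clock: 14.93
position: [0.4318, 0.0656, 0.2033]
orientation: [-0.001, 0.809, 0.588, -0.002]
contact_force: [0.2, -0.4, 0.7]
finger_gap: 0.0539
finger_force: 0.0
```

>>> move_arm:
  rows:
    - [[0,0,0],[0,0,-7.1],5.4]
    - [[0,0,0],[0,0,-7.1],5.4]
    - [[0,0,0],[0,0,-7.1],5.4]
    - [[0,0,0],[0,0,-7.1],5.4]
    - [[0,0,0],[0,0,0],5.4]

```text
clock: 15.35
position: [0.4319, 0.0655, 0.2032]
orientation: [-0.002, 0.642, 0.767, -0.002]
contact_force: [0.1, 1.5, -0.6]
finger_gap: 0.0542
finger_force: 0.0
```

>>> move_arm:
  rows:
    - [[0,0,0],[0,0,0],5.4]
    - [[0,0,0],[0,0,0],5.4]

```text
clock: 15.52
position: [0.4327, 0.0657, 0.2042]
orientation: [-0.001, 0.643, 0.766, -0.001]
contact_force: [0.3, 0.3, 0.5]
finger_gap: 0.0541
finger_force: 0.0
```

Run:
```python
from h import *
import json
st();ci=env.camera_info("wrist"); json.dump({k:np.array(v).tolist() for k,v in ci.items()},open("w6.json","w"))
snap("wrist","w6")
q=env.sense()["orientation"]; M=rot(q); print("yaw",np.degrees(np.arctan2(M[1,0],M[0,0])))
```

```text
{'clock': 15.5167, 'joints': [-0.0086, 0.0687, 1.7718, 0.0, 1.3034, -0.1816], 'position': [0.4327, 0.0657, 0.2042], 'orientation': [-0.0009, 0.6434, 0.7656, -0.0008], 'contact_force': [0.3455, 0.2948, 0.5015], 'finger_force': 0.0, 'finger_gap': 0.0541}
yaw 99.94734084317129
```

View pics/w6.png

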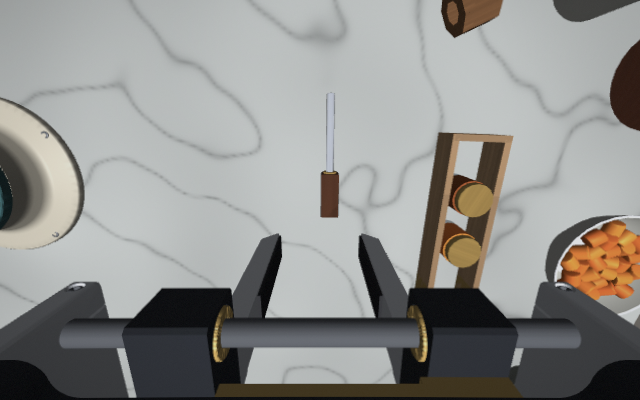

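The rod's handle corners are at about (321,172), (338,172), (339,217) and (320,217), with the tip at (330.5,93). The block's bore mouth is visible at (453,14), facing the robot, as fitted.

Run:
```python
from h import *
import json
ci=json.load(open("w6.json"))
c=at(ci,[(321,172),(338,172),(339,217),(320,217)],.024)[:,:2]; s=at(ci,[(330.5,93.5),(330,171)],.014)[:,:2]
print(c.round(4).tolist(), c.mean(0), s.round(4).tolist())
d=s[0]-c[[2,3]].mean(0); print("yaw",np.degrees(np.arctan2(d[1],d[0])), "len",np.hypot(*d))
d=d/np.hypot(*d); g=c.mean(0)+.012*d; st0=np.array(env.sense()["position"]); M=rot(env.sense()["orientation"])
print("grip",g,"tool cm",(M.T@(np.r_[g,.006]-st0)*100).round(2))
```

```text
[[0.4291, 0.0855], [0.4508, 0.0893], [0.464, 0.0289], [0.4385, 0.0244]] [0.44558076 0.05703558] [[0.424, 0.182], [0.441, 0.0872]]
yaw 99.92352413110605 len 0.157684103038437
grip [0.44351276 0.06885604] tool cm [ 0.12  1.13 19.85]
```

>>> move_arm:
  rows:
    - [[0.1,1.1,3.9],[0,0,0],5]
    - [[0,0,3.9],[0,0,0],5]
    - [[0,0,3.9],[0,0,0],5]
    - [[0,0,3.9],[0,0,0],5]
    - [[0,0,3],[0,0,0],5]

```text
clock: 15.98
position: [0.4425, 0.0687, 0.0169]
orientation: [-0.001, 0.643, 0.766, -0.001]
contact_force: [-0.9, -0.4, 0.5]
finger_gap: 0.0495
finger_force: 0.0
```

>>> move_arm:
  rows:
    - [[0,0,0],[0,0,0],5]
    - [[0,0,0],[0,0,0],5]
    - [[0,0,0],[0,0,0],5]

```text
clock: 16.23
position: [0.4454, 0.0687, 0.0205]
orientation: [0.001, 0.643, 0.766, 0.001]
contact_force: [0.4, -0.1, 0.3]
finger_gap: 0.0499
finger_force: 0.0
```

>>> move_arm:
  rows:
    - [[0,-0.1,1.3],[0,0,0],5]
    - [[0,0,0],[0,0,0],5]
    - [[0,0,0],[0,0,0],5]

```text
clock: 16.48
position: [0.4442, 0.0686, 0.0079]
orientation: [0.001, 0.642, 0.766, 0.001]
contact_force: [1.0, -0.4, -0.6]
finger_gap: 0.0498
finger_force: 0.0
```

>>> move_arm:
  rows:
    - [[0,0,0],[0,0,0],2]
    - [[0,0,0],[0,0,0],2]
    - [[0,0,0],[0,0,0],2]
    - [[0,0,0],[0,0,0],2]
    - [[0,0,0],[0,0,0],2]
  force: 50

```text
clock: 16.9
position: [0.4435, 0.0686, 0.0068]
orientation: [0.0, 0.642, 0.766, 0.0]
contact_force: [0.4, 0.3, 3.7]
finger_gap: 0.0235
finger_force: 50.0
```

>>> move_arm:
  rows:
    - [[0,0,-1],[0,0,0],2]
    - [[0,0,-2],[0,0,0],2]
    - [[0,0,-3],[0,0,0],2]
    - [[0,0,0],[0,0,0],2]
    - [[0,0,0],[0,0,0],2]

```text
clock: 17.32
position: [0.4442, 0.0686, 0.0674]
orientation: [0.001, 0.642, 0.767, 0.001]
contact_force: [-0.2, 0.6, -1.2]
finger_gap: 0.0237
finger_force: 50.0
```

>>> move_arm:
  rows:
    - [[2.8,0,-1],[0,0,0],2]
    - [[2.8,0,-1],[0,0,0],2]
    - [[2.8,0,-1],[0,0,0],2]
    - [[2.8,0,0],[0,0,0],2]
    - [[2.7,0.3,0],[0,0,0],2]

```text
clock: 17.73
position: [0.42, 0.2068, 0.0954]
orientation: [-0.001, 0.642, 0.766, -0.001]
contact_force: [-0.1, 0.3, -0.8]
finger_gap: 0.0235
finger_force: 50.0
```

>>> move_arm:
  rows:
    - [[0,0,0],[0,0,6.6],2]
    - [[0,0,0],[0,0,6.6],2]
    - [[0,0,0],[0,0,6.6],2]
    - [[0,0,0],[0,0,6.6],2]
    - [[0,0,0],[0,0,6.6],2]

```text
clock: 18.15
position: [0.4202, 0.2057, 0.0945]
orientation: [-0.0, 0.835, 0.55, -0.002]
contact_force: [0.5, -0.2, -0.6]
finger_gap: 0.0234
finger_force: 50.0
```

>>> move_arm:
  rows:
    - [[0,0,0],[0,0,6.6],2]
    - [[0,0,0],[0,0,6.6],2]
    - [[0,0,0],[0,0,6.6],2]
    - [[0,0,0],[0,0,6.6],2]
    - [[0,0,0],[0,0,6.6],2]

```text
clock: 18.57
position: [0.4203, 0.2055, 0.0945]
orientation: [0.0, 0.957, 0.29, -0.002]
contact_force: [0.0, -0.7, -1.1]
finger_gap: 0.0236
finger_force: 50.0
```

>>> move_arm:
  rows:
    - [[0,0,0],[0,0,0],2]
    - [[0,0,0],[0,0,0],2]
    - [[0,0,0],[0,0,0],2]

```text
clock: 18.82
position: [0.421, 0.2057, 0.0955]
orientation: [-0.0, 0.956, 0.294, -0.001]
contact_force: [0.7, -0.2, -1.3]
finger_gap: 0.0235
finger_force: 50.0
```

Run:
```python
from h import *
import json
st();ci=env.camera_info("wrist"); json.dump({k:np.array(v).tolist() for k,v in ci.items()},open("w7.json","w"))
snap("wrist","w7"); 
im=cv2.imread("pics/w7_raw.png"); cv2.imwrite("pics/w7c.png",cv2.resize(im[60:310,190:450],None,fx=2.3,fy=2.3,interpolation=cv2.INTER_CUBIC))
M=rot(env.sense()["orientation"]); print("yaw",np.degrees(np.arctan2(M[1,0],M[0,0])),"eye",ci["eye"])
```

```text
{'clock': 18.8167, 'joints': [0.3059, 0.2121, 1.8934, 0.0001, 1.0378, 1.2795], 'position': [0.421, 0.2057, 0.0955], 'orientation': [-0.0, 0.9558, 0.2942, -0.0009], 'contact_force': [0.7197, -0.1746, -1.3321], 'finger_force': 49.9991, 'finger_gap': 0.0235}
yaw 34.187032956965936 eye [0.48891375 0.25217805 0.27406768]
```

View pics/w7c.png

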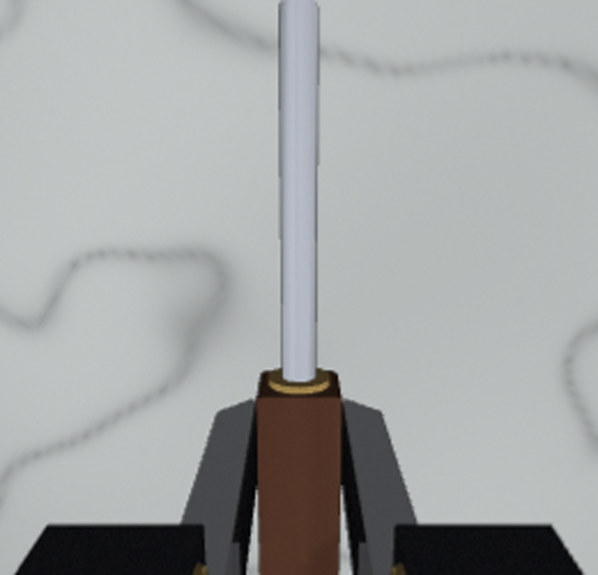

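The picture shows the rod straight in the tool's x–z plane, with the shaft at column ~320 and the tip at about row 60. The viewing budget is used up, so from here I'll fit the block with image code.

```bash
cat >> fit.py <<'E'
def blockmask(im,box):
    h=cv2.cvtColor(im,cv2.COLOR_BGR2HSV); m=np.zeros(im.shape[:2],np.uint8)
    x0,y0,x1,y1=box
    m[y0:y1,x0:x1]=cv2.inRange(h,(3,70,10),(22,255,255))[y0:y1,x0:x1]
    m=cv2.morphologyEx(m,cv2.MORPH_OPEN,np.ones((3,3)))
    n,l,s,c=cv2.connectedComponentsWithStats(m)
    print([s[i].tolist() for i in range(1,n) if s[i,4]>60])
    k=1+np.argmax(s[1:,4]); return (l==k)
E
python3 - <<'E'
from fit import *
ci=json.load(open("w7.json")); im=cv2.imread("pics/w7_raw.png")
m=blockmask(im,(0,0,640,200))
ys,xs=np.nonzero(m); P=np.c_[xs,ys]; hull=cv2.convexHull(P.astype(np.int32)).reshape(-1,2); print(hull.tolist())
print(proj(ci,octv(.5582,.2963,np.radians(33.8))).round(0).tolist())
E
```

```text
[[290, 0, 64, 46, 2794], [456, 0, 184, 200, 19592], [0, 109, 78, 91, 1064]]
[[639, 199], [632, 199], [630, 198], [514, 133], [461, 103], [456, 100], [456, 96], [457, 94], [476, 62], [482, 52], [499, 24], [502, 21], [505, 19], [539, 0], [541, 0], [543, 1], [548, 4], [556, 9], [581, 25], [634, 59], [637, 61], [639, 63]]
[[311.0, 47.0], [293.0, 42.0], [291.0, 35.0], [309.0, 29.0], [337.0, 30.0], [354.0, 36.0], [351.0, 43.0], [334.0, 47.0], [311.0, -7.0], [292.0, -16.0], [290.0, -29.0], [309.0, -39.0], [338.0, -39.0], [357.0, -28.0], [353.0, -15.0], [335.0, -7.0]]
```

The mask (columns 290–354, bottom row 46) matches the fitted block's projection. I'll descend in front of the bore.

>>> move_arm:
  rows:
    - [[0,0.15,2.5],[0,0,0.4],2]
    - [[0,0,2.5],[0,0,0],2]
    - [[0,0,2.5],[0,0,0],2]
    - [[0,0,0],[0,0,0],2]
    - [[0,0,0],[0,0,0],2]

```text
clock: 19.28
position: [0.4214, 0.2044, 0.0205]
orientation: [-0.0, 0.957, 0.29, -0.002]
contact_force: [0.2, -0.2, 0.0]
finger_gap: 0.0236
finger_force: 50.0
```

>>> move_arm:
  rows:
    - [[0,0,0],[0,0,0],2]
    - [[0,0,0],[0,0,0],2]
    - [[0,0,0],[0,0,0],2]

```text
clock: 19.53
position: [0.4237, 0.2051, 0.0227]
orientation: [-0.0, 0.957, 0.29, 0.002]
contact_force: [-0.8, 0.8, -0.2]
finger_gap: 0.0236
finger_force: 50.0
```

Run:
```python
from fit import *
s=env.sense(); ci=env.camera_info("wrist"); im=env.get_image("wrist"); st()
M=rot(s["orientation"]); p=np.array(s["position"])
print("block in tool cm",(M.T@(np.array([.5582,.2963,.024])-p)*100).round(2), "pitch",np.degrees(np.arcsin(M[2,0])).round(2))
m=blockmask(im,(200,0,440,130))
T=lambda x,y,z:p+M@np.array([x,y,z])
print("tip axis pred",proj(ci,[T(.118,0,-.0052),T(.06,0,-.0052)]).round(1).tolist(),"block",proj(ci,octv(.5582,.2963,np.radians(33.8))).round(0).tolist())
# shaft centre columns
g=cv2.cvtColor(im,cv2.COLOR_BGR2HSV); g3=im.astype(int)
for r in (70,90,120,150,180):
    b=(g3[r,:,0]-g3[r,:,2])>18; x=np.nonzero(b[250:400])[0]+250
    print(r,(x.min(),x.max()) if len(x) else None)
```

```text
{'clock': 19.5833, 'joints': [0.3028, 0.3052, 1.9907, 0.0001, 0.8429, 1.2856], 'position': [0.4235, 0.2051, 0.0226], 'orientation': [-0.0, 0.9571, 0.2898, 0.0014], 'contact_force': [0.0403, 0.2516, -0.7505], 'finger_force': 49.9991, 'finger_gap': 0.0234}
block in tool cm [16.25 -0.13 -0.08] pitch 0.17
[[271, 0, 90, 20, 1487]]
tip axis pred [[320.0, 54.1], [319.9, 158.5]] block [[302.0, 21.0], [277.0, 13.0], [271.0, -2.0], [296.0, -15.0], [339.0, -15.0], [364.0, -2.0], [359.0, 13.0], [334.0, 21.0], [301.0, -57.0], [273.0, -74.0], [266.0, -102.0], [293.0, -128.0], [341.0, -128.0], [368.0, -103.0], [362.0, -74.0], [335.0, -57.0]]
70 None
90 None
120 None
150 None
180 None
```

>>> move_arm:
  rows:
    - [[0,-0.1,0.4],[0,0,0],2]
    - [[0,0,0],[0,0,0],2]
    - [[0,0,0],[0,0,0],2]
    - [[1.5,0,0],[0,0,0],2]
    - [[1.5,0,0],[0,0,0],2]

```text
clock: 20.0
position: [0.4464, 0.222, 0.0174]
orientation: [0.0, 0.957, 0.29, -0.0]
contact_force: [0.2, 0.0, -1.1]
finger_gap: 0.0239
finger_force: 50.0
```

>>> move_arm:
  rows:
    - [[1,0,0],[0,0,0],2]
    - [[1,0,0],[0,0,0],2]
    - [[0,0,0],[0,0,0],2]
    - [[0,0,0],[0,0,0],2]

```text
clock: 20.33
position: [0.4634, 0.2333, 0.0171]
orientation: [0.0, 0.957, 0.29, -0.0]
contact_force: [-0.6, -0.7, -0.6]
finger_gap: 0.0235
finger_force: 50.0
```

Run:
```python
from fit import *
s=env.sense(); ci=env.camera_info("wrist"); im=env.get_image("wrist"); st()
m=blockmask(im,(200,0,440,150))
print("pred",proj(ci,octv(.5582,.2963,np.radians(33.8))).round(0).tolist())
M=rot(s["orientation"]);p=np.array(s["position"]);print("block in tool cm",(M.T@(np.array([.5582,.2963,.024])-p)*100).round(2))
```

```text
{'clock': 20.3833, 'joints': [0.3321, 0.3725, 1.893, -0.0001, 0.8778, 1.3149], 'position': [0.4627, 0.233, 0.017], 'orientation': [0.0001, 0.9571, 0.2898, -0.0008], 'contact_force': [-0.0709, 0.0354, -1.2408], 'finger_force': 49.9992, 'finger_gap': 0.0236}
[[272, 1, 94, 101, 8699]]
pred [[305.0, 103.0], [281.0, 101.0], [276.0, 99.0], [300.0, 97.0], [340.0, 96.0], [364.0, 99.0], [359.0, 101.0], [335.0, 103.0], [304.0, 34.0], [278.0, 26.0], [272.0, 13.0], [298.0, 2.0], [342.0, 2.0], [368.0, 13.0], [362.0, 26.0], [336.0, 34.0]]
block in tool cm [11.38  0.02 -0.7 ]
```

The shaft is already inside the bore with no contact. I'll advance the rest, then lift.

>>> move_arm:
  rows:
    - [[1.4,0,0],[0,0,0],2]
    - [[1.4,0,0],[0,0,0],2]
    - [[1.4,0,0],[0,0,0],2]
    - [[0,0,0],[0,0,0],2]
    - [[0,0,0],[0,0,0],2]
  force: 60

```text
clock: 20.8
position: [0.4977, 0.2562, 0.0171]
orientation: [0.0, 0.957, 0.29, -0.001]
contact_force: [-0.4, 0.5, -1.3]
finger_gap: 0.0231
finger_force: 60.0
```

>>> move_arm:
  rows:
    - [[0,0,-0.5],[0,0,0],2]
    - [[0,0,-0.5],[0,0,0],2]
    - [[0,0,-0.5],[0,0,0],2]
    - [[0,0,-0.5],[0,0,0],2]
    - [[0,0,0],[0,0,0],2]

```text
clock: 21.22
position: [0.4988, 0.2566, 0.0386]
orientation: [-0.0, 0.957, 0.29, 0.001]
contact_force: [0.2, 1.4, -2.5]
finger_gap: 0.0237
finger_force: 60.0
```

```bash
cat >> fit.py <<'E'
def rodcheck(name="wrist",box=(200,0,440,250)):
    s=env.sense(); ci=env.camera_info(name); im=env.get_image(name); st()
    M=rot(s["orientation"]);p=np.array(s["position"]); T=lambda x,y,z:p+M@np.array([x,y,z])
    print("pitch",np.degrees(np.arcsin(M[2,0])).round(2),"yaw",np.degrees(np.arctan2(M[1,0],M[0,0])).round(2))
    m=blockmask(im,box)
    # block hung at tool x=.071: hull prediction
    yaw=np.arctan2(M[1,0],M[0,0])
    for bx in (.061,.071,.081):
        c=T(bx,0,-.0052); v=octv(c[0],c[1],yaw)+[0,0,c[2]-.0065-.024]; q=proj(ci,v); print(bx,"pred bbox",q.min(0).round(0),q.max(0).round(0))
    cv2.imwrite("pics/last.png",im); return ci,im
E
python3 -c "
from fit import *
rodcheck()"
```

```text
{'clock': 21.2667, 'joints': [0.3511, 0.3974, 1.7775, 0.0, 0.9653, 1.3341], 'position': [0.4987, 0.2566, 0.0382], 'orientation': [-0.0001, 0.9571, 0.2896, 0.0007], 'contact_force': [-0.124, -0.6129, -2.2549], 'finger_force': 59.9984, 'finger_gap': 0.0236}
pitch 0.1 yaw 33.67
[[278, 97, 83, 75, 5884], [301, 221, 38, 29, 953]]
0.061 pred bbox [279. 123.] [361. 195.]
0.071 pred bbox [278. 103.] [362. 178.]
0.081 pred bbox [277.  83.] [362. 161.]
```

The block is hanging on the shaft at rod x ≈ 86 mm. I'll lift and carry it to the gate.

>>> move_arm:
  rows:
    - [[0,0,-1.5],[0,0,0],2]
    - [[0,0,-2],[0,0,0],2]
    - [[0,0,-2],[0,0,0],2]
    - [[0,0,-2],[0,0,0],2]
    - [[0,0,-1.7],[0,0,0],2]

```text
clock: 21.68
position: [0.4983, 0.2565, 0.1304]
orientation: [-0.0, 0.957, 0.29, 0.0]
contact_force: [-0.0, 0.4, -3.3]
finger_gap: 0.0233
finger_force: 60.0
```

>>> move_arm:
  rows:
    - [[0,0,0],[0,0,5.2],2]
    - [[0,0,0],[0,0,5.2],2]
    - [[0,0,0],[0,0,5.2],2]
    - [[0,0,0],[0,0,5.2],2]
    - [[0,0,0],[0,0,5.2],2]

```text
clock: 22.1
position: [0.4979, 0.2564, 0.1291]
orientation: [0.0, 0.998, 0.065, -0.0]
contact_force: [0.1, -0.3, -2.1]
finger_gap: 0.0239
finger_force: 60.0
```

>>> move_arm:
  rows:
    - [[0.1,1,0],[0,0,0],2]
    - [[0.2,2,0],[0,0,0],2]
    - [[0.2,2.8,0],[0,0,0],2]
    - [[0.2,2.8,0],[0,0,0],2]
    - [[0.2,2.8,0],[0,0,0],2]

```text
clock: 22.52
position: [0.5224, 0.143, 0.1291]
orientation: [0.0, 0.998, 0.069, -0.0]
contact_force: [-0.2, 0.2, -2.2]
finger_gap: 0.0235
finger_force: 60.0
```

>>> move_arm:
  rows:
    - [[0.2,2.8,0],[0,0,0],2]
    - [[0.2,2.8,0],[0,0,0],2]
    - [[0.2,2.8,0],[0,0,0],2]
    - [[0.2,2.8,0],[0,0,0],2]
    - [[0.2,2.8,0],[0,0,0],2]

```text
clock: 22.93
position: [0.5508, 0.0052, 0.1291]
orientation: [0.0, 0.998, 0.068, -0.0]
contact_force: [0.9, -0.1, -2.5]
finger_gap: 0.0236
finger_force: 60.0
```

>>> move_arm:
  rows:
    - [[0.2,2.8,0],[0,0,0],2]
    - [[0.2,2,0],[0,0,0],2]
    - [[0.1,1,0],[0,0,0],2]
    - [[0,0,0],[0,0,0],2]
    - [[0,0,0],[0,0,0],2]

```text
clock: 23.35
position: [0.5634, -0.0493, 0.129]
orientation: [-0.001, 0.998, 0.067, -0.0]
contact_force: [-0.2, 0.6, -2.0]
finger_gap: 0.0237
finger_force: 60.0
```

>>> move_arm:
  rows:
    - [[0,0,0],[0,0,0],2]
    - [[0,0,0],[0,0,0],2]
    - [[0,0,0],[0,0,0],2]

```text
clock: 23.6
position: [0.5636, -0.0482, 0.1294]
orientation: [-0.0, 0.998, 0.068, -0.0]
contact_force: [-0.3, -0.1, -2.8]
finger_gap: 0.0238
finger_force: 60.0
```

```bash
python3 -c "
from fit import *
ci,im=rodcheck()
s=env.sense();M=rot(s['orientation']);p=np.array(s['position'])
print('gate in tool cm',(M.T@(np.r_[G,.036]-p)*100).round(2))
P=[np.r_[G+x*LX+y*LY,.056] for y in(.035,-.027) for x in(-.022,.022)]
print('plates',proj(ci,P).round(0).tolist())
"
```

```text
{'clock': 23.65, 'joints': [-0.2087, 0.3148, 1.6457, 0.0003, 1.1813, 1.2262], 'position': [0.5637, -0.0483, 0.1294], 'orientation': [-0.0001, 0.9977, 0.0678, -0.0], 'contact_force': [-0.3007, 0.7172, -3.0448], 'finger_force': 59.9984, 'finger_gap': 0.0236}
pitch -0.01 yaw 7.79
[[200, 70, 227, 116, 11726], [200, 116, 15, 39, 442], [301, 221, 38, 29, 954]]
0.061 pred bbox [278. 123.] [360. 196.]
0.071 pred bbox [277. 104.] [360. 178.]
0.081 pred bbox [276.  83.] [361. 161.]
gate in tool cm [7.22 2.54 9.34]
plates [[371.0, 173.0], [323.0, 173.0], [375.0, 100.0], [323.0, 100.0]]
```

```bash
python3 -c "
from fit import *
ci=env.camera_info('wrist'); im=cv2.imread('pics/last.png'); h=cv2.cvtColor(im,cv2.COLOR_BGR2HSV)
m=cv2.inRange(h,(18,110,40),(28,255,255)); m[:, :310]=0; m[230:]=0; m[:60]=0
n,l,s,c=cv2.connectedComponentsWithStats(m); print([(s[i].tolist()) for i in range(1,n) if s[i,4]>15])
for y in range(88,196,4):
    r=im[y,360:400].astype(int)
l=lambda x,y,z: np.r_[G+x*LX+y*LY,z]
for y in(.035,.027,-.027,-.035):
  print(y,[(z,x,proj(ci,[l(x,y,z)])[0].round(0).tolist()) for z in(.056,.031) for x in (-.022,-.015,-.007,.007,.015,.022)])
# ascii map of brass region
cv2.imwrite('pics/m.png',m)
for y in range(84,200,3): print(y,''.join('#' if m[y,x] else '.' for x in range(312,400,2)))
"
```

```text
[[329, 90, 42, 13, 362], [356, 159, 12, 13, 119], [310, 221, 24, 9, 117]]
0.035 [(0.056, -0.022, [371.0, 173.0]), (0.056, -0.015, [363.0, 173.0]), (0.056, -0.007, [354.0, 173.0]), (0.056, 0.007, [339.0, 173.0]), (0.056, 0.015, [330.0, 173.0]), (0.056, 0.022, [323.0, 173.0]), (0.031, -0.022, [366.0, 168.0]), (0.031, -0.015, [359.0, 168.0]), (0.031, -0.007, [351.0, 168.0]), (0.031, 0.007, [337.0, 168.0]), (0.031, 0.015, [329.0, 168.0]), (0.031, 0.022, [322.0, 168.0])]
0.027 [(0.056, -0.022, [371.0, 164.0]), (0.056, -0.015, [364.0, 164.0]), (0.056, -0.007, [355.0, 164.0]), (0.056, 0.007, [339.0, 164.0]), (0.056, 0.015, [330.0, 164.0]), (0.056, 0.022, [323.0, 164.0]), (0.031, -0.022, [367.0, 160.0]), (0.031, -0.015, [360.0, 160.0]), (0.031, -0.007, [352.0, 160.0]), (0.031, 0.007, [338.0, 160.0]), (0.031, 0.015, [329.0, 160.0]), (0.031, 0.022, [322.0, 160.0])]
-0.027 [(0.056, -0.022, [375.0, 100.0]), (0.056, -0.015, [367.0, 100.0]), (0.056, -0.007, [357.0, 100.0]), (0.056, 0.007, [341.0, 100.0]), (0.056, 0.015, [331.0, 100.0]), (0.056, 0.022, [323.0, 100.0]), (0.031, -0.022, [370.0, 102.0
[... 1756 characters left out ...]
..............
159 ........................###.................
162 .......................#####................
165 .......................#####................
168 .......................#####................
171 ..........................#.................
174 ............................................
177 ............................................
180 ............................................
183 ............................................
186 ............................................
189 ............................................
192 ............................................
195 ............................................
198 ............................................
```

The gate's flare gives ±10 mm of capture at the top, so I'll align, lower stepwise and correct from the felt side force.

>>> move_arm:
  rows:
    - [[0,1.2,0],[0,0,0],2]
    - [[0,1.2,0],[0,0,0],2]
    - [[0,0,2],[0,0,0],2]
    - [[0,0,2],[0,0,0],2]
    - [[0,0,1],[0,0,0],2]

```text
clock: 24.07
position: [0.5661, -0.0743, 0.0775]
orientation: [-0.0, 0.998, 0.067, -0.001]
contact_force: [-0.8, -0.2, -3.2]
finger_gap: 0.0233
finger_force: 60.0
```

>>> move_arm:
  rows:
    - [[0,0,0],[0,0,0],2]
    - [[0,0,0],[0,0,0],2]
    - [[0,0,0],[0,0,0],2]
    - [[0,0,0],[0,0,0],2]

```text
clock: 24.4
position: [0.5682, -0.0736, 0.0805]
orientation: [0.0, 0.998, 0.067, 0.001]
contact_force: [0.8, -0.1, -1.5]
finger_gap: 0.0232
finger_force: 60.0
```

>>> move_arm:
  rows:
    - [[0,0,0.8],[0,0,0],2]
    - [[0,0,0.8],[0,0,0],2]
    - [[0,0,0.6],[0,0,0],2]
    - [[0,0,0],[0,0,0],2]
    - [[0,0,0],[0,0,0],2]

```text
clock: 24.82
position: [0.5665, -0.073, 0.0565]
orientation: [-0.0, 0.998, 0.067, -0.001]
contact_force: [-0.3, 0.1, -2.0]
finger_gap: 0.0235
finger_force: 60.0
```

```bash
python3 -c "
from fit import *
ci,im=rodcheck()
s=env.sense();M=rot(s['orientation']);p=np.array(s['position'])
print('gate in tool cm',(M.T@(np.r_[G,.036]-p)*100).round(2))
h=cv2.cvtColor(im,cv2.COLOR_BGR2HSV); m=cv2.inRange(h,(18,110,40),(28,255,255))
for y in range(60,215,4): print(y,''.join('#' if m[y,x] else ('s' if h[y,x,1]<45 and 95<h[y,x,0]<130 else '.') for x in range(270,380,2)))
l=lambda x,y,z: np.r_[G+x*LX+y*LY,z]
for y in(.035,-.027): print(y,proj(ci,[l(x,y,.056) for x in(-.022,-.015,.015,.022)]).round(0).tolist())
"
```

```text
{'clock': 24.8667, 'joints': [-0.25, 0.3915, 1.7292, 0.0001, 1.0216, 1.1866], 'position': [0.567, -0.0731, 0.057], 'orientation': [-0.0002, 0.9978, 0.067, -0.0003], 'contact_force': [0.3987, 0.1595, -1.3668], 'finger_force': 59.9983, 'finger_gap': 0.0235}
pitch -0.09 yaw 7.68
[[329, 48, 101, 50, 1517], [200, 75, 111, 21, 2032], [200, 102, 215, 104, 10782], [301, 221, 38, 29, 953]]
0.061 pred bbox [278. 123.] [360. 196.]
0.071 pred bbox [277. 104.] [360. 179.]
0.081 pred bbox [276.  83.] [361. 161.]
gate in tool cm [7.23 0.02 2.09]
60 ......................sssssss..........................
64 .....................sssssssss...............s.........
68 .....................sssssssss.........................
72 .....................sssssssss.........................
76 .......#######.......sssssssss....######...............
80 ......#############..ssssssss.###########..............
84 ......###############ssssssss.###########..............
88 .......##############ssssssss.###########..............
92 .......##############ssssssss.##########...............
96 .....................ssssssss
[... 1205 characters left out ...]
######...............
180 ........#############.sssssss###########...............
184 ........###########..ssssssss###########...............
188 .........#####.......ssssssss.....#####...s............
192 ....s................ssssssss..........................
196 .....................ssssssss..........................
200 ....................sssssssss..........................
204 ...................s.ssssssss....................s.....
208 .....................ssssssss..........................
212 .....................ssssssss..........................
0.035 [[353.0, 191.0], [342.0, 191.0], [297.0, 191.0], [286.0, 191.0]]
-0.027 [[356.0, 91.0], [345.0, 91.0], [294.0, 90.0], [283.0, 90.0]]
```

The shaft (columns 312–328) is about 2.5 px (1.6 mm) off the notch centre (~317.5) on both plates. I'll correct and lower it in.

>>> move_arm:
  rows:
    - [[0,-0.15,0],[0,0,0],2]
    - [[0,0,0.6],[0,0,0],2]
    - [[0,0,0.6],[0,0,0],2]
    - [[0,0,0],[0,0,0],2]
    - [[0,0,0],[0,0,0],2]

```text
clock: 25.28
position: [0.5664, -0.0716, 0.0447]
orientation: [-0.0, 0.998, 0.067, -0.001]
contact_force: [0.3, 0.5, -2.6]
finger_gap: 0.0234
finger_force: 60.0
```

>>> move_arm:
  rows:
    - [[0,0,0.4],[0,0,0],2]
    - [[0,0,0.4],[0,0,0],2]
    - [[0,0,0.2],[0,0,0],2]
    - [[0,0,0],[0,0,0],2]
    - [[0,0,0],[0,0,0],2]

```text
clock: 25.7
position: [0.5668, -0.0717, 0.0351]
orientation: [-0.0, 0.998, 0.067, -0.0]
contact_force: [0.6, -0.2, -2.7]
finger_gap: 0.0233
finger_force: 60.0
```

>>> move_arm:
  rows:
    - [[0,0,0],[0,0,0],2]
    - [[0,0,0],[0,0,0],2]
    - [[0,0,0],[0,0,0],2]

```text
clock: 25.95
position: [0.5671, -0.0718, 0.0355]
orientation: [0.0, 0.998, 0.067, 0.0]
contact_force: [-0.8, 0.4, -2.3]
finger_gap: 0.0233
finger_force: 60.0
```

>>> move_arm:
  rows:
    - [[0,0,0.3],[0,0,0],2]
    - [[0,0,0],[0,0,0],2]
    - [[0,0,0],[0,0,0],2]
    - [[0,0,0],[0,0,0],2]
    - [[0,0,0],[0,0,0],2]

```text
clock: 26.37
position: [0.567, -0.0717, 0.0323]
orientation: [-0.0, 0.998, 0.067, 0.0]
contact_force: [-0.6, -0.8, -3.3]
finger_gap: 0.0239
finger_force: 60.0
```

>>> move_arm:
  rows:
    - [[0,0,0.2],[0,0,0],2]
    - [[0,0,0],[0,0,0],2]
    - [[0,0,0],[0,0,0],2]
    - [[0,0,0],[0,0,0],2]
    - [[0,0,0],[0,0,0],2]

```text
clock: 26.78
position: [0.5673, -0.0718, 0.0306]
orientation: [0.0, 0.998, 0.067, 0.0]
contact_force: [-0.7, -0.3, -0.3]
finger_gap: 0.0235
finger_force: 60.0
```

```bash
python3 -c "
from fit import *
ci,im=rodcheck()
h=cv2.cvtColor(im,cv2.COLOR_BGR2HSV); m=cv2.inRange(h,(18,110,40),(28,255,255))
for y in list(range(56,110,4))+list(range(170,212,4)): print(y,''.join('#' if m[y,x] else ('s' if h[y,x,1]<45 and 95<h[y,x,0]<130 else '.') for x in range(270,380,2)))
"
```

```text
{'clock': 26.8333, 'joints': [-0.2477, 0.4201, 1.761, 0.0001, 0.9596, 1.1891], 'position': [0.5673, -0.0718, 0.0306], 'orientation': [0.0001, 0.9978, 0.067, 0.0004], 'contact_force': [-1.1197, -0.698, 0.9378], 'finger_force': 59.9999, 'finger_gap': 0.0236}
pitch 0.05 yaw 7.68
[[329, 41, 111, 56, 2008], [200, 68, 111, 27, 2505], [200, 102, 229, 117, 11843], [301, 221, 38, 29, 953]]
0.061 pred bbox [278. 123.] [360. 196.]
0.071 pred bbox [277. 104.] [360. 179.]
0.081 pred bbox [276.  83.] [361. 161.]
56 .....................................s..s..............
60 .....................ssssssss..........................
64 .....................sssssssss.........................
68 ...............s.....sssssssss..s.s....................
72 .....###########.....sssssssss..############...........
76 ....###############..ssssssss.###############..........
80 ....#################ssssssss.###############..........
84 .....################ssssssss.###############..........
88 .....################ssssssss.##############...........
92 .......##############ssssssss.############.............
96 ...
[... 192 characters left out ...]
........................................
170 s......................................................
174 .......................................................
178 .....................ssssssss.###......................
182 .......##############.sssssss#############.............
186 .......##############.sssssss##############............
190 .......##############.sssssss##############............
194 .......############...ssssssss.###########......s......
198 ........########.....sssssssss....########.............
202 .....................ssssssss..........................
206 .....................ssssssss..........................
210 ...............s.....ssssssss..........................
```

Contact is felt at the expected height (axis ~36 mm) and the shaft is centred in both notches. Release and retreat straight up.

>>> move_arm:
  rows:
    - [[0,0,0],[0,0,0],3]
    - [[0,0,0],[0,0,0],4]
    - [[0,0,0],[0,0,0],5]
    - [[0,0,0],[0,0,0],5]
    - [[0,0,0],[0,0,0],5]
  force: 10

```text
clock: 27.25
position: [0.567, -0.0717, 0.0303]
orientation: [-0.0, 0.998, 0.067, 0.0]
contact_force: [0.4, 0.3, -0.1]
finger_gap: 0.0493
finger_force: 0.0
```

>>> move_arm:
  rows:
    - [[0,0,-1],[0,0,0],5]
    - [[0,0,-2],[0,0,0],5]
    - [[0,0,-3],[0,0,0],5]
    - [[0,0,-4],[0,0,0],5]
    - [[0,0,-4],[0,0,0],5]

```text
clock: 27.67
position: [0.5661, -0.0715, 0.1719]
orientation: [-0.0, 0.998, 0.067, -0.001]
contact_force: [0.8, 0.8, -0.3]
finger_gap: 0.0499
finger_force: 0.0
```

>>> move_arm:
  rows:
    - [[0,0,0],[0,0,0],5]
    - [[0,0,0],[0,0,0],5]
    - [[0,0,0],[0,0,0],5]

```text
clock: 27.92
position: [0.5665, -0.0716, 0.1706]
orientation: [-0.0, 0.998, 0.067, 0.0]
contact_force: [-0.5, -0.7, -0.4]
finger_gap: 0.0495
finger_force: 0.0
```

```bash
python3 -c "
from fit import *
st(); ci=env.camera_info('wrist'); im=env.get_image('wrist'); cv2.imwrite('pics/fin.png',im)
l=lambda x,y,z: np.r_[G+.0016*LX+x*LX+y*LY,z]
h=cv2.cvtColor(im,cv2.COLOR_BGR2HSV)
# handle & shaft
print('shaft axis pred y=.053..-.047',proj(ci,[l(0,.053,.036),l(0,.0,.036),l(0,-.047,.036)]).round(0).tolist(),'handle corners',proj(ci,[l(s*.012,y,.048) for y in(.113,.053) for s in(-1,1)]).round(0).tolist())
c=l(0,0,0); v=octv(c[0],c[1],np.arctan2(-LY[1],-LY[0]))+[0,0,.0295-.024]; q=proj(ci,v); print('block pred',q.min(0).round(0),q.max(0).round(0))
q=q.mean(0)
x0,y0=int(q[0])-60,max(0,int(q[1])-60)
for y in range(y0,y0+150,4): print(y,''.join('s' if h[y,x,1]<45 and 95<h[y,x,0]<130 else ('#' if 18<=h[y,x,0]<=28 and h[y,x,1]>110 else ('b' if h[y,x,0]<17 and h[y,x,1]>120 else '.')) for x in range(x0,x0+140,2)))
print(x0); 
for X in (.156,.09): print('lid pred',proj(ci,[l(X,0,.064)]).round(0).tolist())
lids()
"
```

```text
{'clock': 27.9167, 'joints': [-0.2476, 0.2913, 1.5714, 0.0001, 1.2787, 1.1891], 'position': [0.5665, -0.0716, 0.1706], 'orientation': [-0.0, 0.9978, 0.067, 0.0001], 'contact_force': [-0.5251, -0.7006, -0.4442], 'finger_force': 0.0, 'finger_gap': 0.0495}
shaft axis pred y=.053..-.047 [[319.0, 179.0], [319.0, 131.0], [319.0, 84.0]] handle corners [[329.0, 232.0], [309.0, 232.0], [330.0, 181.0], [308.0, 181.0]]
block pred [296. 111.] [342. 151.]
70 ............s.................s...................................s...
74 .....................................................................s
78 ......................................................s...............
82 .........s............................................................
86 ........................s.............................................
90 ............................ssssss....................................
94 .....................##.....ssssss...####................s...ss.......
98 ....................########.ssss.#######..................s..........
102 ....................########.ssss.#######................
[... 1667 characters left out ...]
 ..........................bbbbbbbbbb............ss....................
198 s....................s....bbbbbbbbbb..................................
202 ..s...s...................bbbbbbbbbbs.................................
206 ..........................bbbbbbbbbb..................................
210 ..........................bbbbbbbbbb..................................
214 ...s......................bbbbbbbbbb......................s...........
218 ..........................bbbbbbbbbb..................................
259
lid pred [[161.0, 131.0]]
lid pred [[228.0, 131.0]]
[326, 75, 65, 30, 479] [ 0.6803 -0.0937]
[94, 93, 222, 71, 6702] [0.6255 0.0496]
[325, 152, 60, 26, 464] [ 0.6098 -0.1025]
```

```bash
python3 -c "
from fit import *
ci=env.camera_info('wrist'); im=env.get_image('wrist'); g=cv2.medianBlur(cv2.cvtColor(im,cv2.COLOR_BGR2GRAY),3)
c=cv2.HoughCircles(g[60:200,80:280],cv2.HOUGH_GRADIENT,1,35,param1=120,param2=14,minRadius=18,maxRadius=28)
for x,y,r in c[0][:4]: print(x+80,y+60,r,lane(at(ci,[[x+80,y+60]],.064)[0]))
h=cv2.cvtColor(im,cv2.COLOR_BGR2HSV)
for y in range(88,180,4): print(y,''.join('#' if 18<=h[y,x,0]<=28 and h[y,x,1]>90 else ('b' if h[y,x,0]<17 and h[y,x,1]>120 else '.') for x in range(80,290,3)))
"
```

```text
165.5 134.5 24.0 [0.1534, 0.0043]
235.5 137.5 25.1 [0.0848, 0.0069]
88 ......................................................................
92 ......................................................................
96 ......................................................................
100 ......................................................................
104 ......................................................................
108 ......................................................................
112 ............................bbbbb..................###................
116 ........................#########bbbbbb.........#########bbb..........
120 .......................###########bbbbbbb......###########.bb.........
124 ......................#############bbbbbbb....##############bb........
128 ......................##############bbbbbb....##############bb........
132 ......................###############bbbbb....##############bbb.......
136 ......................###############bbbbb....##############bbb.......
140 ......................###############bbbbb....##############bb........
144 .......................#############bbbbb......#############bb........
148 ........................###########bbbbb........###########b..........
152 ..........................########bbb............#########............
156 ......................................................................
160 ......................................................................
164 ......................................................................
168 ......................................................................
172 ......................................................................
176 ......................................................................
```

Both jars are in place (lane x about 0.085 and 0.153) and upright, so I'll hand in.

```bash
python3 -c "
from station import env
print(env.sign_off())"
```

```text
the job is handed in; nothing more can be done
None
```

I handed the job in at about 28 s with both brass-lidded jars upright in the lane and the gate closed, the shaft in both notches and the block hanging between the rails; the station gave no verdict back.

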